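Swing down the extractor hood's filter door with the hook pole

ROBOT

A 6-joint arm with a two-finger parallel gripper is mounted at the origin on the work surface. World frame = base frame: x ahead of the robot, y to its left, z up, the work surface at z = 0. Lengths are in m, angles in degrees, forces in N, time in s.
With the tool pointing down it reaches from about 0.325 to 0.9 m from the base axis. Payload 6.1 kg.
Tool frame: the origin (TCP) lies on the mounting face of the last link; the fingertips stand 182 mm ahead of it and the grasp point (between the pads) lies 164 mm ahead of it (tcp_to_tips is the distance from the TCP to the fingertips, in m); z points along the fingers, y is the direction in which the jaws open and shut (so a half turn about z gives the same grasp; the last joint's range is limited). The gripper opens to 87 mm and grips with 3 to 60 N. Pads are 19 mm wide; open, the fingers measure 117 mm over their backs; the gripper's body (75 mm by 190 mm) begins 51 mm behind the grasp point.
Start: joints at [58.78, 12.628, 87.462, -0, 79.91, -7.225], TCP at [0.254, 0.571, 0.405] pointing down, gripper open.
Joint ranges: [-170.65, 170.65], [-52.31, 119.04], [5.05, 147.46], [-71.25, 251.25], [11.57, 151.72], [-153.62, 153.62]. Speed limits (degrees/s): [147.25, 147.25, 172.46, 180, 180, 180].

INTERFACE

Orientations are given as [roll, pitch, yaw] about the fixed x, y, z axes, in that order (R = Rz(yaw) Ry(pitch) Rx(roll)).
In Python, from plant import read_state, grab_frame, hand_in, tcp_to_tips gives the robot as it stands.
- The arm moves only by the tool arm_command, never from a script. Its argument "moves" is a list of rows, each a list of 3 entries, a list of its own where there are three numbers: the turn, a rotation vector about the tool's x, y, z in rad, then the shift along the tool's x, y, z in m, then the opening, from 0 (shut) to 1 (fully open). A call has 1 to 12 rows; each row shifts and turns the commanded pose from where the row before left it, along the tool's axes as they then stand; what a row does not reach is not made up. A row lasts 1/10 s, in which the tool goes at most 50 mm and 8.59 degrees, less where a joint would pass 70% of its speed; a pose out of reach is approached as far as the arm can. A call with a gripper value outside its range is refused whole. The fingers move at their own pace and stop on an object; the grip force is fixed at half the most. Time passes only in rows, so rows that do not move let the fingers close. It gives the time, the measured TCP pose, the force and the opening at its end, in the units of the state.
- read_state(): the state, without advancing time (a new reading comes with each control period).
- grab_frame(name): name is "scene" or "side" or "wrist"; returns a dict with "frame" (384x512x3 uint8, red, green, blue), "depth" (384x512 float32, m along the optical axis (not along the pixel's ray), 0 where there is no reading), "fx", "fy", "cx", "cy" (pixels), "k1" (the pictures are not rectified: a ray, as slopes to the right and down, at radius r is drawn at 1 + k1 r^2 times it, then the intrinsics apply), "position" and "orientation" of the camera in the world. Camera axes: x right, y down, z forward; pixel columns grow to the right and rows downward; lengths in m; the calibration is good to about 2 mm. A picture is of the moment at which its call begins.
- hand_in(): hands the job in, once; it reports no verdict.
The state is a dict: "t": time; "joint_positions": joint angles; "qd": joint speeds; "joint_torque": joint torques, N m; "position": TCP position; "ee_rot": TCP orientation; "wrist_force": force on the tool from outside, world axes, zero at the start; "torque": the same for the moment, N m; "finger_gap": finger opening in m.
Only numpy, scipy, OpenCV 4.12 (cv2) and the standard library are available. Lean on these libraries where they do the work, as an engineer would, in place of code of your own. Each camera call takes 0.05 s, during which the arm holds its last target.

TASK

The filters in the low extractor hood are due for a wash, and the hob below it is still hot: take the hook pole from the rubber mat, put its hook through the eye on the hood's hinged filter door, pull the door free of its catch and lower it on the hook, under control, until it rests fully open. Then unhook the pole and lay it flat on the rubber mat again, leaving it there. Work gently: no hard knocks or tugs on the door, let only the pole touch the door, keep off the hot hob and leave the other things on the bench as they are.

Things in the scene. Friction and masses are not known exactly. Their poses are not given: they have to be found in the camera images.
- hood: low stainless back-shelf extractor hood standing on the bench to the robot's left, 430 wide, 240 deep, 440 high plus a round duct collar. Origin: centre of its underside. Its front (with the door) looks along its own -x; y runs along its width, parallel to the door's hinge; z up. Front face at x = -0.112, side cheeks at y = +-0.215; trough lip under the door up to z = 0.165, top box from z = 0.362.
- filter_door (a joint): hinged filter door, slotted steel panel 396 wide, 12 thick, 6 to 182 above the hinge line; angle, rad: 0 shut (upright), 1.40 fully open (80 degrees, almost level, on its stop). A sprung ball catch holds it shut: it gives at about 9 N of outward pull at the eye, within 6 mm. Past about 0.25 rad the door (0.41 kg, hinge friction 0.1 N m) drops if let go; open, it stays down by its weight.
- hinge_mid (a point): middle of the door's hinge line; fixed to the hood at (-0.119, 0, 0.178), same axes. The eye on the door is a rigid staple of round 6 mm bar on the outer face, in the door's x-z plane: the hook goes through along y. Clear opening 10.6 high between an upper and a lower bar, and 16 deep: from the eye plate 8 behind plate_mid to the outer bar 8 in front of it. Bars 22.6 high overall.
- plate_mid (a point): nominal centre of the eye's opening, fixed on the door at mid width, 136 above and 16 outside the hinge line; axes turn with the door (shut: the hood's). The real eye sits on a slotted plate clamped anywhere from 18 below to 18 above this point (along z), differently each time and not measured: find it by feel or sight. It is exact in x and y to 1 mm.
- pole: hook pole, 0.22 kg, lying on the mat: square wooden handle 200 x 26 x 26, then an 8 mm steel rod with a right-angle hook at its end, in one level plane 13 above the underside. Origin: underside of the handle's middle; x along the pole to the hook (handle -0.10 to 0.10, rod on to 0.256), y the way the hook points, z up. It balances at about x = 0.07.
- hook_tip (a point): end of the hook, flat with a rounded edge: pole frame (0.256, 0.040, 0.013). The hook is a straight pin 8 in diameter along the pole's y, 40 long from the rod's axis.
- hook_bend (a point): corner where rod and hook pin meet, on their axes: pole frame (0.256, 0, 0.013).
- mat: flat black ribbed rubber mat fixed on the bench to the robot's right, 180 (x) x 400 (y) x 4 thick; origin: centre of its underside. The pole and a spoon lie on it.
- hob: flat induction hob, hot, standing in front of the hood under the door: 300 (x, out from the hood) x 310 (y) x 70 high, origin: centre of its underside. Must not be touched.
- spoon: 260 long steel spoon lying on the mat about 100 beside the pole, on the robot's far side; origin near its middle. Leave alone.
- sauce_bottle: clear bottle, 54 diameter, 150 high, standing on the bench; origin: centre of its underside. Leave alone.
- salt_jar: glass jar, 60 diameter, 100 high; origin: centre of its underside. Leave alone.
- mug: white mug, 72 diameter, 85 high; origin: centre of its underside. Leave alone.
- dish: small white dish, 70 diameter, 40 high, on the bench; origin: centre of its underside. Leave alone.

How it is judged:
By the outcome, as a careful person would: the job done as asked, in the order asked, and still so for the second after the job is handed in, with the robot touching nothing.
It also fails if it takes over 72 s, if anything falls off the work surface, if the arm or the gripper's body presses on something with over 40 N, if the wrist force passes 120 N, or if a joint passes its speed limit or range.

## Working session

There is one attempt and no reset: what is moved stays moved. The work goes in short steps, Python scripts to look and compute and a tool call to move; the robot and the scene stay as the last step left them, time stands still between calls to the robot, and variables do not carry over. Pictures are saved under pics/ and viewed, and the job is handed in when it is done.

Besides the shell and the picture viewer there is one more tool, called after "Call:" as name([rows], argument=value, ...), one row to a line, values as JSON. arm_command: Moves the arm, as the interface text tells. Its arguments: {"type":"object","properties":{"moves":{"type":"array"}},"required":["moves"]}

```bash
ls; mkdir -p pics
python3 - <<'E'
from plant import read_state, grab_frame, tcp_to_tips
import cv2, numpy as np
print(tcp_to_tips); print(read_state())
for n in ["scene","side","wrist"]:
    f=grab_frame(n)
    cv2.imwrite(f"pics/{n}0.png",f["frame"][:,:,::-1])
    np.savez(f"pics/{n}0.npz",**f)
    print(n,{k:f[k] for k in f if k not in("frame","depth")})
E
```

```text
pics
0.1822
{'t': 0.0, 'joint_positions': array([ 5.87803959e+01,  1.26745076e+01,  8.75253296e+01, -7.62377431e-04,
        7.99096390e+01, -7.22590217e+00]), 'qd': array([ 0.00172405, -0.09227893,  0.07884719, -0.05733792,  0.06221861,
       -0.0717098 ]), 'joint_torque': array([ 1.43208537e-03, -4.94601488e+01, -3.87384653e+01,  6.99162134e-02,
        5.69978252e-02, -1.23052464e-04]), 'position': array([0.25402232, 0.57075682, 0.40364888]), 'ee_rot': array([-1.79891299e+02, -1.30257299e-02,  1.56006420e+02]), 'wrist_force': array([-0.14941745, -1.38046398,  0.35990096]), 'torque': array([0.01718384, 0.02109081, 0.00484735]), 'finger_gap': 0.08689848611386977}
scene {'fx': 427.20803947813573, 'fy': 427.20803947813573, 'cx': 262.81313749179066, 'cy': 193.1605559894111, 'k1': 0.00233922146354743, 'position': array([1.33183894, 0.31060753, 1.50968727]), 'orientation': array([-148.56753789,    0.67598297,  108.78086969])}
side {'fx': 380.3545759709631, 'fy': 380.3545759709631, 'cx': 258.8722766045557, 'cy': 195.09535311103005, 'k1': 0.03495219806207207, 'position': array([ 0.34770492, -0.622578  ,  1.03676244]), 'orientation': array([-140.57864122,   -0.21437731,  -19.088931  ])}
wrist {'fx': 325.2583439495671, 'fy': 325.2583439495671, 'cx': 254.2593699635605, 'cy': 193.23774260978567, 'k1': 0.026900715032431705, 'position': array([0.18478248, 0.60066039, 0.38359647]), 'orientation': array([1.64132481e+02, 9.14083414e-02, 6.60027097e+01])}
```

View pics/scene0.png

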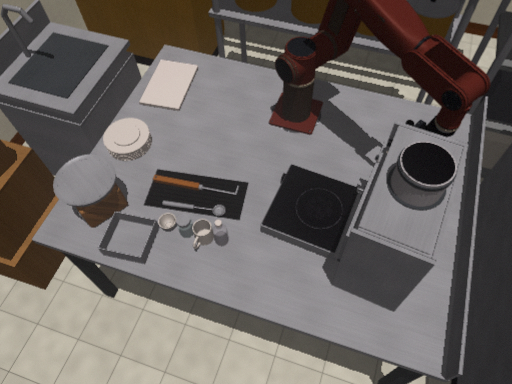

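View pics/side0.png

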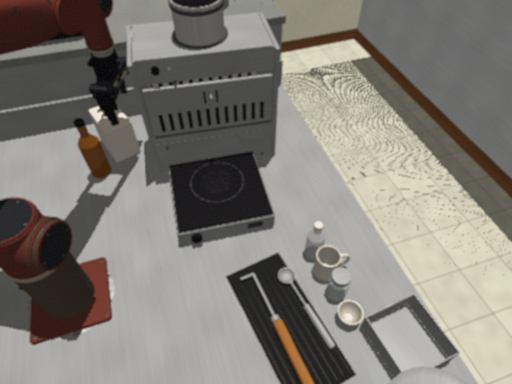

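View pics/wrist0.png

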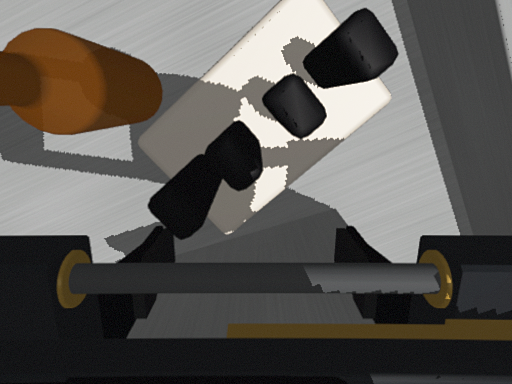

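The scene camera shows the pole on the mat around (165–238, 178–195), with the hood at right and its door hidden. The side camera shows the door front, with the eye near (211, 97). The pole runs from the hook at about (243, 275) to the handle at about (305, 380), hook pointing toward the base. I'll zoom in and measure next.

```bash
cat > h.py <<'E'
import numpy as np, cv2
from scipy.spatial.transform import Rotation as R
def rot(rpy): return R.from_euler('xyz',rpy,degrees=True).as_matrix()
def undist(f,uv):
    uv=np.atleast_2d(np.asarray(uv,float))
    K=np.array([[f["fx"],0,f["cx"]],[0,f["fy"],f["cy"]],[0,0,1.]])
    d=np.array([float(f["k1"]),0,0,0])
    return cv2.undistortPoints(uv.reshape(-1,1,2),K,d).reshape(-1,2)
def ray(f,uv):
    n=undist(f,uv); d=np.c_[n,np.ones(len(n))]
    return d@rot(f["orientation"]).T
def plane(f,uv,z):
    d=ray(f,uv); p=f["position"]; return p+d*((z-p[2])/d[:,2])[:,None]
def onplane(f,uv,p0,n):
    d=ray(f,uv); p=f["position"]; return p+d*(((p0-p)@n)/(d@n))[:,None]
def deproj(f,uv):
    uv=np.atleast_2d(uv).astype(int); z=f["depth"][uv[:,1],uv[:,0]]
    return f["position"]+ray(f,uv)*z[:,None]
def proj(f,P):
    P=np.atleast_2d(P); c=(P-f["position"])@rot(f["orientation"]); n=c[:,:2]/c[:,2:]
    r2=(n**2).sum(1,keepdims=True); n=n*(1+f["k1"]*r2)
    return n*[f["fx"],f["fy"]]+[f["cx"],f["cy"]]
def load(n): return dict(np.load(n,allow_pickle=True))
def crop(f,x0,y0,x1,y1,name,s=4):
    c=f["frame"][y0:y1,x0:x1,::-1]
    cv2.imwrite(name,cv2.resize(c,None,fx=s,fy=s,interpolation=cv2.INTER_CUBIC))
E
python3 - <<'E'
from h import *
f=load("pics/side0.npz")
crop(f,120,10,290,160,"pics/door_a.png",4)
crop(f,220,240,370,384,"pics/pole_a.png",4)
E
```

```text
(no output)
```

View pics/door_a.png

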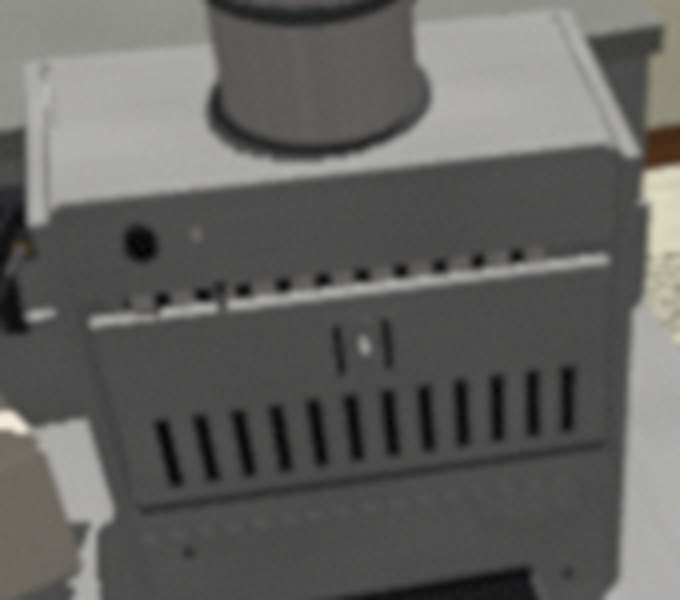

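View pics/pole_a.png

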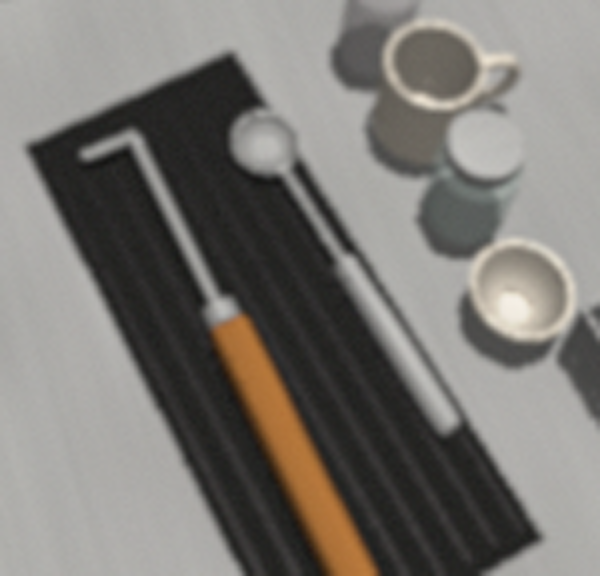

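The door crop shows the eye as a bright staple at side pixel about (211, 96), between the two dark slots of its plate. The pole crop shows the hook bend at about (253, 273) and the tip at about (241, 279). The spoon lies to the right of the pole, on its far side.

Run:
```python
from h import *
s=load("pics/side0.npz"); c=load("pics/scene0.npz")
def cloud(f):
    v,u=np.mgrid[0:384,0:512]; uv=np.c_[u.ravel(),v.ravel()]
    P=deproj(f,uv); ok=f["depth"].ravel()>0
    return uv[ok],P[ok]
uv,P=cloud(s)
print("table z", np.median(P[(abs(P[:,2])<.02)][:,2]))
# front face points
m=(uv[:,0]>150)&(uv[:,0]<265)&(uv[:,1]>40)&(uv[:,1]<165)&(P[:,2]>.08)&(P[:,2]<.5)
def fitline(Q):
    c=Q.mean(0);_,_,v=np.linalg.svd(Q-c); d=v[0]; d=d*np.sign(d[0]); n=np.array([-d[1],d[0]])
    r=(Q-c)@n
    k=abs(r)<3*np.median(abs(r))+1e-4
    Q=Q[k];c=Q.mean(0);_,_,v=np.linalg.svd(Q-c);d=v[0]*np.sign(v[0][0]);return c,np.degrees(np.arctan2(d[1],d[0])),np.std((Q-c)@np.array([-d[1],d[0]])),len(Q)
for lo,hi in [(.09,.16),(.2,.28),(.29,.34),(.375,.43)]:
    k=m&(P[:,2]>lo)&(P[:,2]<hi); print(lo,hi,fitline(P[k][:,:2]))
# top from scene
uv2,P2=cloud(c)
k=(abs(P2[:,2]-.44)<.006)&(P2[:,1]>.3)&(P2[:,1]<1.1)
Q=P2[k]; print("top",len(Q),Q.mean(0),cv2.minAreaRect(Q[:,:2].astype(np.float32)*1000))
k=(abs(P[:,2]-.44)<.006)&(P[:,1]>.3)&(P[:,1]<1.1)
Q=P[k]; print("top side",len(Q),Q.mean(0),cv2.minAreaRect(Q[:,:2].astype(np.float32)*1000))
for name,UV,PP in(("side",uv,P),("scene",uv2,P2)):
    k=(abs(PP[:,2]-.070)<.006)&(PP[:,1]>.15)&(PP[:,1]<.7)&(PP[:,0]>.1)
    Q=PP[k]; print("hob",name,len(Q),cv2.minAreaRect(Q[:,:2].astype(np.float32)*1000))
crop(c,130,160,290,260,"pics/mat_s.png",5)
crop(c,330,120,480,310,"pics/hood_s.png",3)
```

```text
table z -0.0019397344435818642
0.09 0.16 (array([0.49373088, 0.38718626]), np.float64(-7.444977407345391), np.float64(0.003703638130991278), 1585)
0.2 0.28 (array([0.51952685, 0.37285985]), np.float64(-6.308922502804727), np.float64(0.0020646898773124455), 2252)
0.29 0.34 (array([0.52532024, 0.37185652]), np.float64(-6.318154485837665), np.float64(0.0018540214125127913), 1461)
0.375 0.43 (array([0.5460489 , 0.39432219]), np.float64(-6.206474166690335), np.float64(0.0019272762595397212), 1811)
top 5819 [0.60544622 0.49973748 0.44189207] ((509.26007080078125, 504.5350646972656), (235.15626525878906, 531.6495971679688), 83.40660095214844)
top side 4336 [0.52730221 0.48045309 0.44032395] ((487.9033508300781, 504.836181640625), (240.8319854736328, 559.8431396484375), 83.93112182617188)
hob side 3915 ((361.96246337890625, 340.80804443359375), (362.54486083984375, 688.2255249023438), 64.61393737792969)
hob scene 3433 ((597.8129272460938, 305.804931640625), (595.64501953125, 317.33917236328125), 28.574138641357422)
```

Run:
```python
from h import *
s=load("pics/side0.npz"); c=load("pics/scene0.npz")
for n,f in(("side",s),("scene",c)):
    hsv=cv2.cvtColor(f["frame"],cv2.COLOR_RGB2HSV)
    m=cv2.inRange(hsv,(3,120,70),(22,255,255)); m[:170 if n=="scene" else 250]=0
    if n=="scene": m[:,:145]=0; m[:,215:]=0; m[195:]=0
    else: m[:,:240]=0
    cs,_=cv2.findContours(m,0,1); k=max(cs,key=cv2.contourArea); print(n,cv2.contourArea(k),cv2.boundingRect(k))
    pts=plane(f,k.reshape(-1,2),0.004+.02); print(cv2.minAreaRect(pts[:,:2].astype(np.float32)*1000))
print("bend",plane(s,[[253,273.2],[240.9,278.8],[275,317]],.017))
```

```text
side 752.0 (273, 318, 42, 66)
((534.3775634765625, -354.0904541015625), (30.812768936157227, 176.7294158935547), 5.31123161315918)
scene 227.5 (153, 175, 46, 14)
((535.5670776367188, -361.7663879394531), (29.324617385864258, 194.9007568359375), 5.829355239868164)
bend [[ 0.51092918 -0.10933754  0.017     ]
 [ 0.47160186 -0.11498547  0.017     ]
 [ 0.52587431 -0.2545026   0.017     ]]
```

View pics/mat_s.png

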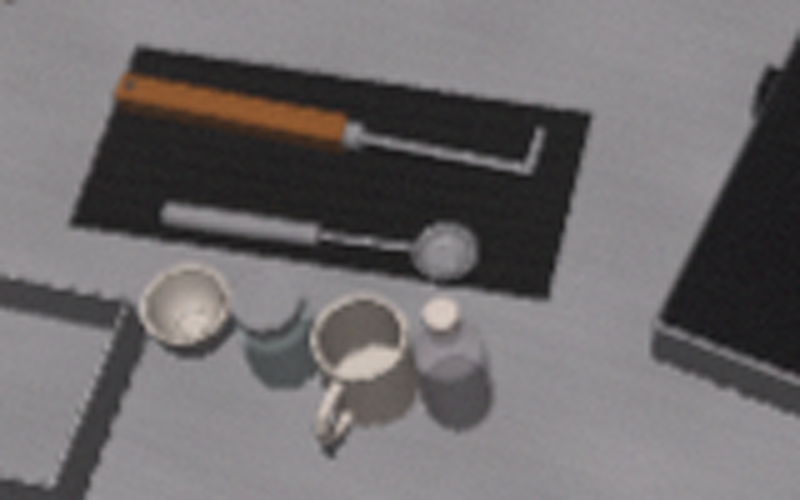

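View pics/hood_s.png

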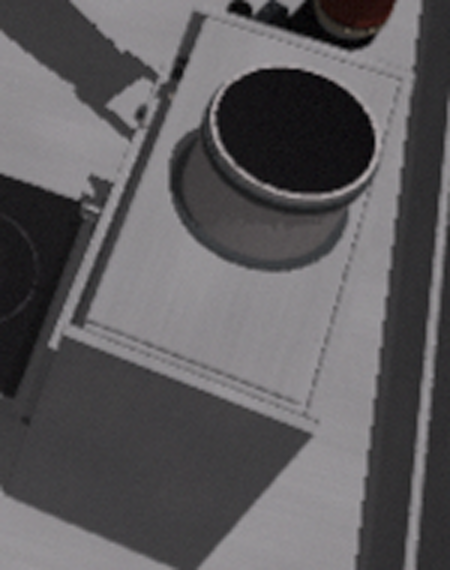

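The mat crop (scene view) shows the pole's hook at about (236, 189), the spoon beside it, and the dish, jar, mug and bottle in a row beyond the spoon. I'll measure the hood pose from edges, plus the obstacles near the grasp.

Run:
```python
from h import *
s=load("pics/side0.npz"); c=load("pics/scene0.npz")
# hood: yaw from front fits
yaw=np.radians(90-6.27); X=np.array([np.cos(yaw),np.sin(yaw),0]); Y=np.array([-X[1],X[0],0])
front=np.array([0.54605,0.39432,0.4])  # x=-0.112 plane
O0=front+0.112*X   # point with hood x=0, unknown y
# door corners pixels: side view, door outer face approx x_h=-0.125
pf=front-(0.125-0.112)*X
for nm,uv in dict(BL=(155,137),BR=(271.2,120.7),TL=(142.5,90.5),TR=(272,75.5),eye=(211,96.2)).items():
    p=onplane(s,[uv],pf if nm!="eye" else front-(0.135-.112)*X,X)[0]; print(nm,p.round(4),"hood y rel",((p-O0)@Y).round(4))
# items
v,u=np.mgrid[0:384,0:512]
for f in(s,c):
    uv=np.c_[u.ravel(),v.ravel()];P=deproj(f,uv)
    k=(P[:,2]>.032)&(P[:,2]<.2)&(P[:,0]>.5)&(P[:,0]<.85)&(P[:,1]>-.5)&(P[:,1]<.02)
    img=np.zeros((384,512),np.uint8); img[uv[k][:,1],uv[k][:,0]]=1
    n,L,st,_=cv2.connectedComponentsWithStats(img)
    for i in range(1,n):
        if st[i,4]>40:
            Q=P[(L.ravel()==i)]; print("obj",st[i],Q.min(0).round(3),Q.max(0).round(3))
# scene top corners z=.44: crop/3+(330,120)
for nm,uv in dict(fl=(330+65/3,120+322/3),fr=(330+313/3,120+430/3),bl=(330+200/3,120+12/3),br=(330+405/3,120+75/3)).items():
    p=plane(c,[uv],.44)[0]; print(nm,p.round(4),((p-O0)@X).round(4),((p-O0)@Y).round(4))
```

```text
BL [0.3366 0.4043 0.1674] hood y rel 0.2093
BR [0.7373 0.3602 0.1655] hood y rel -0.1938
TL [0.3379 0.4041 0.3511] hood y rel 0.208
TR [0.7345 0.3605 0.3467] hood y rel -0.191
eye [0.5356 0.3723 0.3073] hood y rel 0.0079
obj [ 305  222   47   75 1500] [ 0.685 -0.264  0.032] [ 0.793 -0.069  0.151]
obj [338 300  26  25 148] [ 0.686 -0.348  0.032] [ 0.753 -0.278  0.042]
obj [363 300  39  75 518] [ 0.74  -0.491  0.032] [ 0.85  -0.333  0.068]
obj [ 117  212  111   37 1178] [ 0.689 -0.5    0.032] [ 0.849 -0.06   0.156]
fl [0.7446 0.3594 0.44  ] -0.125 -0.2011
fr [0.78   0.5902 0.44  ] 0.1083 -0.2112
bl [0.3315 0.4153 0.44  ] -0.1146 0.2155
br [0.3504 0.6316 0.44  ] 0.1025 0.2204
```

Eye estimate is (0.536, 0.372, ~0.307), pole yaw about 95.7° with the handle middle near (0.536, -0.362). The arm is clear of objects, so I'll move toward the pole.

Call:
arm_command([
  [[0,0,0],[0,0,-0.032],0.6],
  [[0,0,0],[0,0,-0.032],0.6],
  [[0,0,0],[0,0,-0.032],0.6],
  [[0,0,0],[-0.005,-0.045,0],0.6],
  [[0,0,0],[-0.005,-0.045,0],0.6],
  [[0,0,0],[-0.005,-0.045,0],0.6],
  [[0,0,0],[-0.005,-0.045,0],0.6],
  [[0,0,0],[-0.031,-0.026,0],0.6],
  [[0,0,0],[-0.031,-0.026,0],0.6],
  [[0,0,0],[-0.031,-0.026,0],0.6],
  [[0,0,0],[-0.031,-0.026,0],0.6],
  [[0,0,0],[-0.031,-0.026,0],0.6],
])

```text
t: 1.35
position: [0.288, 0.2151, 0.5007]
ee_rot: [180.0, 0.0, 156.0]
wrist_force: [1.1, 0.3, 0.8]
finger_gap: 0.0524
```

Call:
arm_command([
  [[0,0,0.132],[0,0,0],0.6],
  [[0,0,0.132],[0,0,0],0.6],
  [[0,0,0.132],[0,0,0],0.6],
  [[0,0,0.132],[0,0,0],0.6],
  [[0,0,0.132],[0,0,0],0.6],
  [[0,0,0.132],[0,0,0],0.6],
  [[0,0,0.132],[0,0,0],0.6],
  [[0,0,0.128],[0,0,0],0.6],
  [[0,0,0],[0,0,0],0.6],
])

```text
t: 2.25
position: [0.2879, 0.2165, 0.5005]
ee_rot: [-180.0, 0.0, 95.7]
wrist_force: [0.2, -0.7, -0.9]
finger_gap: 0.0522
```

Call:
arm_command([
  [[0,0,0],[-0.043,0.0158,0.012],0.6],
  [[0,0,0],[-0.043,0.0158,0.012],0.6],
  [[0,0,0],[-0.043,0.0158,0.012],0.6],
  [[0,0,0],[-0.043,0.0158,0.012],0.6],
  [[0,0,0],[-0.043,0.0158,0.012],0.6],
  [[0,0,0],[-0.043,0.0158,0.012],0.6],
  [[0,0,0],[-0.043,0.0158,0.012],0.6],
  [[0,0,0],[-0.043,0.0158,0.012],0.6],
  [[0,0,0],[-0.043,0.0158,0.012],0.6],
  [[0,0,0],[-0.043,0.0158,0.012],0.6],
  [[0,0,0],[-0.043,0.0158,0.012],0.6],
  [[0,0,0],[-0.043,0.0158,0.012],0.6],
])

```text
t: 3.45
position: [0.5286, -0.2798, 0.3558]
ee_rot: [-180.0, -0.0, 95.9]
wrist_force: [0.9, -0.1, 0.2]
finger_gap: 0.0521
```

Run:
```python
from h import *
from plant import *
f=grab_frame("wrist"); np.savez("pics/w1.npz",**f); cv2.imwrite("pics/w1.png",f["frame"][:,:,::-1])
s=read_state(); print(s["position"],s["ee_rot"],f["position"],f["orientation"])
```

```text
[ 0.52973436 -0.28492302  0.35148328] [-1.79831297e+02  2.92440739e-02  9.57840513e+01] [ 0.52005243 -0.20580517  0.33566229] [1.64155183e+02 1.65801417e-04 5.93510820e+00]
```

View pics/w1.png

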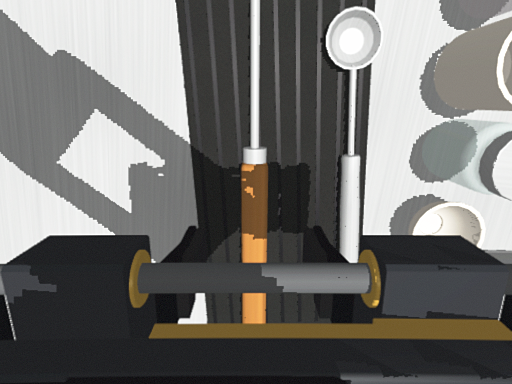

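The wrist view shows the handle at columns 242–268, the wood-to-ferrule edge at row about 163, the ferrule top at row 148 and the rod at column 255. The spoon is about 100 px to the right, clear of the fingers.

Run:
```python
from h import *
f=load("pics/w1.npz")
for nm,uv,z in [("woodL",(242.5,163),.030),("woodR",(268,163),.030),("handlerear L",(243,320),.03),("R",(267,320),.03),("ferr",(255,148.5),.0255),("rodtop",(255.5,2),.021),("rodlow",(255.3,140),.021)]:
    print(nm,plane(f,[uv],z)[0].round(4))
print(deproj(f,[(255,190),(255,60),(200,60),(310,100)]).round(4))
```

```text
woodL [ 0.5148 -0.2635  0.03  ]
woodR [ 0.5389 -0.261   0.03  ]
handlerear L [ 0.5317 -0.4367  0.03  ]
R [ 0.5578 -0.4339  0.03  ]
ferr [ 0.5253 -0.2492  0.0255]
rodtop [ 0.5128 -0.1254  0.021 ]
rodlow [ 0.5248 -0.2417  0.021 ]
[[ 0.5294 -0.2886  0.0306]
 [ 0.5171 -0.171   0.0217]
 [ 0.4651 -0.1744  0.003 ]
 [ 0.5742 -0.1996  0.0042]]
```

Call:
arm_command([
  [[0,0,0],[0,0,0.03],0.6],
  [[0,0,0],[0,0,0.03],0.6],
  [[0,0,0],[0,0,0.02],0.6],
  [[0,0,0],[0,0,0],0.6],
  [[0,0,0],[0,0,0],0.6],
])

```text
t: 4.0
position: [0.5282, -0.2778, 0.2768]
ee_rot: [-180.0, -0.0, 95.8]
wrist_force: [0.7, -0.2, 0.4]
finger_gap: 0.0521
```

Call:
arm_command([
  [[0,0,0],[0,0,0.025],0.6],
  [[0,0,0],[0,0,0.025],0.6],
  [[0,0,0],[0,0,0.02],0.6],
  [[0,0,0],[0,0,0.01],0.6],
  [[0,0,0],[0,0,0.006],0.6],
  [[0,0,0],[0,0,0],0.6],
  [[0,0,0],[0,0,0],0.4],
  [[0,0,0],[0,0,0],0.1],
  [[0,0,0],[0,0,0],0.1],
  [[0,0,0],[0,0,0],0.1],
  [[0,0,0],[0,0,0],0.1],
])

```text
t: 5.1
position: [0.5283, -0.278, 0.1912]
ee_rot: [180.0, 0.0, 95.7]
wrist_force: [-0.7, 0.5, 2.9]
finger_gap: 0.0259
```

Call:
arm_command([
  [[0,0,0],[0,0,-0.008],0.1],
  [[0,0,0],[0,0,-0.016],0.1],
  [[0,0,0],[0,0,-0.026],0.1],
  [[0,0,0],[0,0,-0.036],0.1],
  [[0,0,0],[0,0,-0.04],0.1],
  [[0,0,0],[0,0,-0.04],0.1],
  [[0,0,0],[0,0,-0.04],0.1],
  [[0,0,0],[0,0,-0.04],0.1],
  [[0,0,0],[0,0,-0.03],0.1],
  [[0,0,0],[0,0,-0.014],0.1],
  [[0,0,0],[0,0,0],0.1],
])

```text
t: 6.2
position: [0.5282, -0.2779, 0.4839]
ee_rot: [179.8, 0.2, 95.7]
wrist_force: [-0.7, 0.5, -2.0]
finger_gap: 0.0257
```

Run:
```python
from h import *
from plant import *
f=grab_frame("wrist"); np.savez("pics/w2.npz",**f); cv2.imwrite("pics/w2.png",f["frame"][:,:,::-1])
s=read_state(); print(s["position"],s["ee_rot"],s["wrist_force"],s["torque"],f["position"],f["orientation"])
```

```text
[ 0.52802728 -0.27777241  0.48118411] [1.79950898e+02 4.51826255e-02 9.57333751e+01] [-0.02925248  0.59467615 -2.43312881] [-0.02077954  0.08211178  0.00365677] [ 0.52000386 -0.20398945  0.46351218] [163.94033942  -0.23672372   5.73089045]
```

View pics/w2.png

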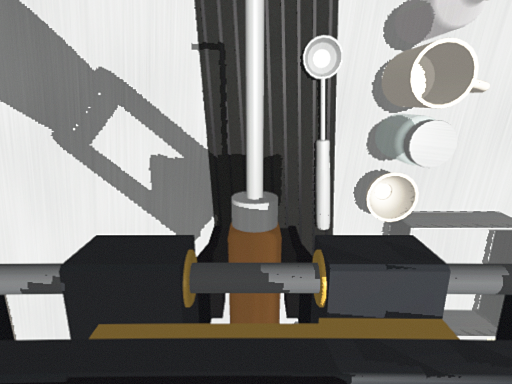

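The hook sits above the frame, because the camera tilts toward the fingers. I'll carry the pole high to a pose where the wrist camera looks straight down on the eye.

Call:
arm_command([
  [[0,0,0.07],[0,0,-0.02],0.1],
  [[0,0,0.07],[0,0,-0.03],0.1],
  [[0,0,0.069],[0,0,-0.03],0.1],
  [[0,0,0],[0.02,0,-0.03],0.1],
  [[0,0,0],[0.035,0,-0.03],0.1],
  [[0,0,0],[0.04,0,-0.025],0.1],
  [[0,0,0],[0.04,0,-0.005],0.1],
  [[0,0,0],[0.04,0,0],0.1],
  [[0,0,0],[0.04,0,0],0.1],
  [[0,0,0],[0.04,-0.002,0],0.1],
  [[0,0,0],[0.04,-0.003,0],0.1],
  [[0,0,0],[0.04,-0.003,0],0.1],
])

```text
t: 7.45
position: [0.5571, 0.0576, 0.6474]
ee_rot: [-179.7, 0.0, 83.8]
wrist_force: [0.7, 0.1, -1.4]
finger_gap: 0.026
```

Call:
arm_command([
  [[0,0,0],[0.04,-0.003,0],0.1],
  [[0,0,0],[0.04,-0.002,0],0.1],
  [[0,0,0],[0.038,0,0],0.1],
  [[0,0,0],[0.03,0,0],0.1],
  [[0,0,0],[0.02,0,0],0.1],
  [[0,0,0],[0.01,0,0],0.1],
  [[0,0,0],[0,0,0],0.1],
  [[0,0,0],[0,0,0],0.1],
])

```text
t: 8.25
position: [0.5714, 0.2329, 0.6495]
ee_rot: [-179.9, 0.1, 83.7]
wrist_force: [-0.5, -0.3, -3.2]
finger_gap: 0.0256
```

Run:
```python
from h import *
from plant import *
f=grab_frame("wrist"); np.savez("pics/w3.npz",**f); cv2.imwrite("pics/w3.png",f["frame"][:,:,::-1])
s=read_state(); print(s["position"],s["ee_rot"],s["wrist_force"],s["torque"],f["position"],f["orientation"])
```

```text
[0.57129239 0.23254732 0.65005682] [-1.79945140e+02  5.29689984e-02  8.36934553e+01] [ 0.65671857  0.27134471 -2.19083275] [-0.02889479  0.03422923  0.00350082] [0.57869136 0.30678324 0.62921747] [ 1.64059713e+02  9.09711640e-02 -6.27272323e+00]
```

View pics/w3.png

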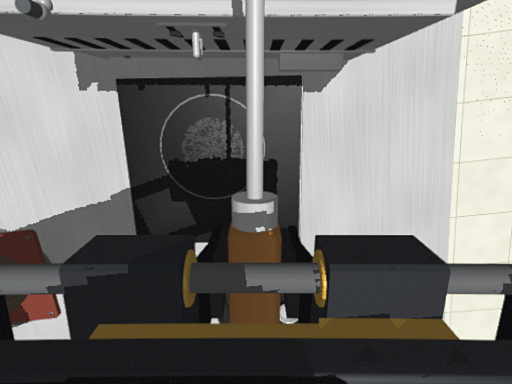

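The wrist view looks down on the door. The eye staple is at about (197, 44) with the rod beside it at column 255, and the hob is below. I'll zoom in on the eye.

Run:
```python
from h import *
f=load("pics/w3.npz")
crop(f,160,0,260,75,"pics/w3z.png",8)
```

```text
(no output)
```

View pics/w3z.png

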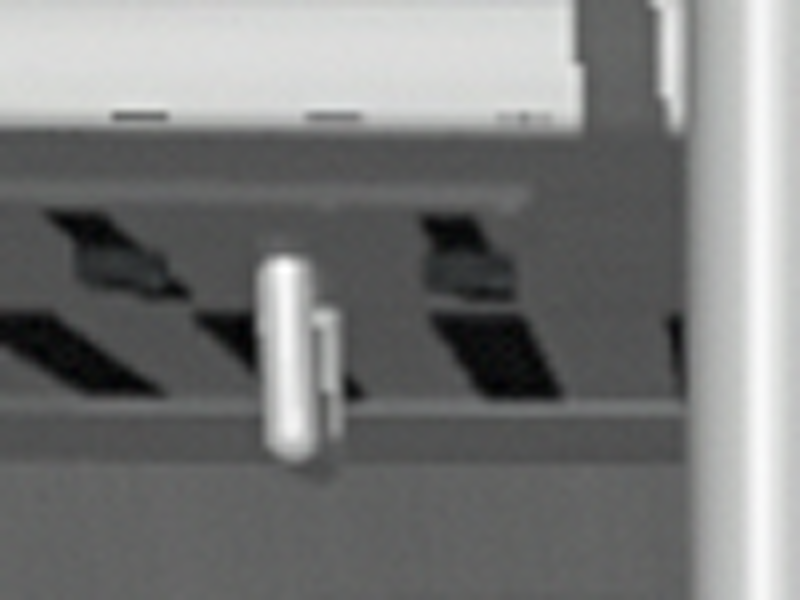

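Run:
```python
from h import *
f=load("pics/w3.npz"); s=load("pics/side0.npz")
yaw=np.radians(83.73); X=np.array([np.cos(yaw),np.sin(yaw),0]); Y=np.array([-X[1],X[0],0])
pix=[(196,36),(196,40),(196,44),(196,48),(196,52)]
print("bar depth pts",deproj(f,pix).round(4))
for z in(.305,.315,.325):
    a=plane(f,[(195.9,32.4),(196.5,57.3)],z); print(z,a.round(4),np.linalg.norm(a[1]-a[0]).round(4))
# door top edge/outer face; light line at row 130/8 =16 ,shelf;  top-edge lip row 190/8=23.7; depths
for r in range(12,60,3): print(r,deproj(f,[(180,r),(232,r)]).round(4).tolist())
# hood yaw from the lip edge line row ~57 right/left
for uv in [(165,57.6),(240,57.6),(165,16.3),(230,16.3)]: print(uv,deproj(f,[uv]).round(4))
```

```text
bar depth pts [[0.5345 0.3642 0.3236]
 [0.5339 0.3612 0.3232]
 [0.5338 0.3578 0.3254]
 [0.5332 0.3547 0.3251]
 [0.5325 0.3518 0.3238]]
0.305 [[0.5322 0.3706 0.305 ]
 [0.5294 0.3501 0.305 ]] 0.0207
0.315 [[0.5336 0.3687 0.315 ]
 [0.5309 0.3488 0.315 ]] 0.0201
0.325 [[0.5351 0.3667 0.325 ]
 [0.5324 0.3475 0.325 ]] 0.0194
12 [[0.5307, 0.3744, 0.36], [0.5688, 0.3698, 0.3622]]
15 [[0.5303, 0.3725, 0.3599], [0.5685, 0.3684, 0.3602]]
18 [[0.5284, 0.3726, 0.3512], [0.5679, 0.3683, 0.3517]]
21 [[0.5263, 0.3727, 0.3418], [0.5673, 0.3682, 0.3426]]
24 [[0.5251, 0.3716, 0.3375], [0.5668, 0.3672, 0.3373]]
27 [[0.5236, 0.3708, 0.3314], [0.566, 0.3676, 0.3246]]
30 [[0.5206, 0.3715, 0.3173], [0.5652, 0.3676, 0.3129]]
33 [[0.5197, 0.3697, 0.315], [0.5643, 0.3678, 0.2989]]
36 [[0.5187, 0.3679, 0.3119], [0.5632, 0.3681, 0.2835]]
39 [[0.5096, 0.374, 0.266], [0.5622, 0.3682, 0.2672]]
42 [[0.5057, 0.3744, 0.2483], [0.561, 0.3684, 0.2493]]
45 [[0.5013, 0.3749, 0.2285], [0.5596, 0.3688, 0.2279]]
48 [[0.4963, 0.3756, 0.2056], [0.5581, 0.369, 0.2059]]
51 [[0.4943, 0.3735, 0.198], [0.5572, 0.3671, 0.1957]]
54 [[0.4638, 0.3925, 0.0467], [0.5493, 0.3829, 0.0499]]
57 [[0.4553, 0.3934, 0.0077], [0.5466, 0.3835, 0.0093]]
(165, 57.6) [[0.4289 0.3962 0.0074]]
(240, 57.6) [[0.5607 0.3817 0.0112]]
(165, 16.3) [[0.5185 0.3738 0.3567]]
(230, 16.3) [[0.5668 0.3684 0.3578]]
```

Run:
```python
from h import *
T=dict(w2=([.52803,-.27777,.4812],[179.95,.045,95.733]),w3=([.57129,.23255,.65006],[-179.945,.053,83.693]))
for n,(p,e) in T.items():
    f=load(f"pics/{n}.npz")
    out=[]
    for r in (4,20,40,60,80,100,120,140,160,180):
        row=f["frame"][r,240:275].astype(int).sum(1); z=f["depth"][r,240:275]
        k=(z>0)&(z<z[z>0].min()+.006); cols=np.arange(240,275)[k]
        u=cols.mean(); P=deproj(f,[(int(round(u)),r)])[0]-ray(f,[(round(u),r)])[0]*0
        # exact col centre ray at min depth
        d=z[k].min(); P=f["position"]+ray(f,[(u,r)])[0]*d
        out.append((rot(e).T@(P-p)))
    o=np.array(out); print(n,o.round(4)[[0,3,6,9]].tolist(), "slope y/x,z/x",np.polyfit(o[:,0],o[:,1],1),np.polyfit(o[:,0],o[:,2],1))
```

```text
w2 [[0.1114, 0.0002, 0.1671], [0.0904, -0.0, 0.1669], [0.0655, -0.0, 0.1667], [0.0377, -0.0, 0.1676]] slope y/x,z/x [ 1.53173308e-04 -6.41527259e-06] [0.0040417  0.16661718]
w3 [[0.112, -0.0006, 0.17], [0.091, -0.0008, 0.1696], [0.0663, -0.0008, 0.1695], [0.0386, -0.0007, 0.1703]] slope y/x,z/x [-0.00039511 -0.00069483] [-0.00465014  0.1704061 ]
```

The eye measures (0.534, 0.362), z about 0.313 (upper bar top ≈0.324). The door top reads 0.360, as specified, and the rod is level in the grip. I'll back off, drop down, and approach above the eye's upper bar to feel its height.

Call:
arm_command([
  [[0,0,0],[-0.02,0,0],0.1],
  [[0,0,0],[-0.04,-0.006,0],0.1],
  [[0,0,0],[-0.035,-0.01,0.015],0.1],
  [[0,0,0],[-0.013,-0.01,0.035],0.1],
  [[0,0,0],[0,0,0.035],0.1],
  [[0,0,0],[0,0,0.03],0.1],
  [[0,0,0],[0,0,0.014],0.1],
  [[0,0,0],[0,0,0],0.1],
  [[0,0,0],[0,0,0],0.1],
])

```text
t: 9.2
position: [0.5336, 0.1286, 0.5233]
ee_rot: [179.9, -0.0, 83.7]
wrist_force: [-0.7, -0.3, -2.2]
finger_gap: 0.0252
```

Run:
```python
from h import *
from plant import *
f=grab_frame("side"); np.savez("pics/s4.npz",**f); crop(f,130,60,290,180,"pics/s4.png",5)
s=read_state(); print(s["position"],s["ee_rot"],s["wrist_force"],s["torque"])
X=rot(s["ee_rot"]); b=s["position"]+X@[.17,0,.174]; t=s["position"]+X@[.17,-.04,.174]
print("bend",b,"tip",t,"pred px",proj(f,[b,t]).round(1))
```

```text
[0.53376609 0.12875325 0.52394631] [ 1.79822762e+02 -3.20667691e-02  8.37350894e+01] [ 0.90115113  0.04701881 -1.42828357] [-0.08711683  0.01927806 -0.0043179 ]
bend [0.5528631  0.29777604 0.35004231] tip [0.51310218 0.30214111 0.34991858] pred px [[221.7  97.5]
 [208.2  99.3]]
```

View pics/s4.png

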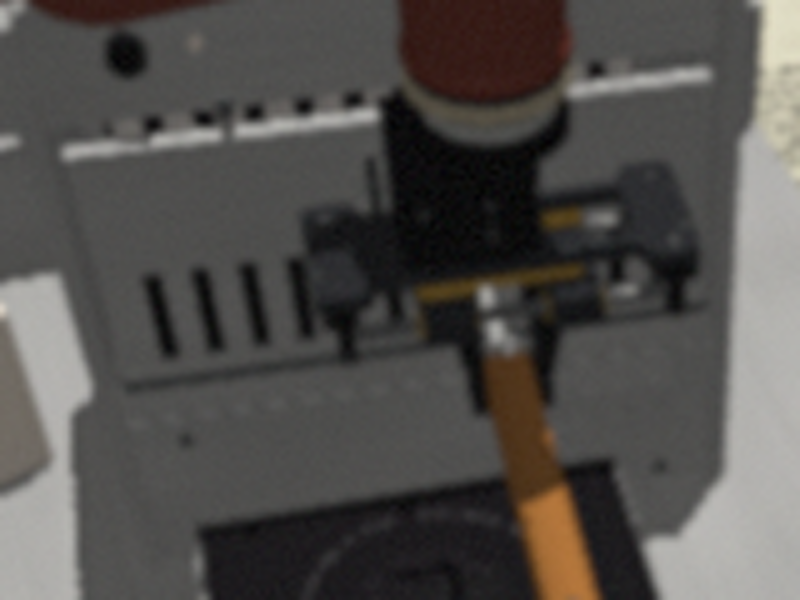

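The gripper hides the eye in the side view. I'll check whether the scene camera can see the hook at the door edge.

Run:
```python
from h import *
from plant import *
f=grab_frame("scene"); np.savez("pics/c4.npz",**f)
s=read_state(); M=rot(s["ee_rot"]); b=s["position"]+M@[.17,0,.174]; t=s["position"]+M@[.17,-.04,.174]
q=proj(f,[b,t,[.5342,.362,.313]]); print(q)
x,y=q.mean(0).astype(int); print(x,y); crop(f,x-50,y-38,x+50,y+38,"pics/c4.png",8)
```

```text
[[341.33852474 183.96332757]
 [345.46987042 174.58957643]
 [360.1191036  190.69594816]]
348 183
```

View pics/c4.png

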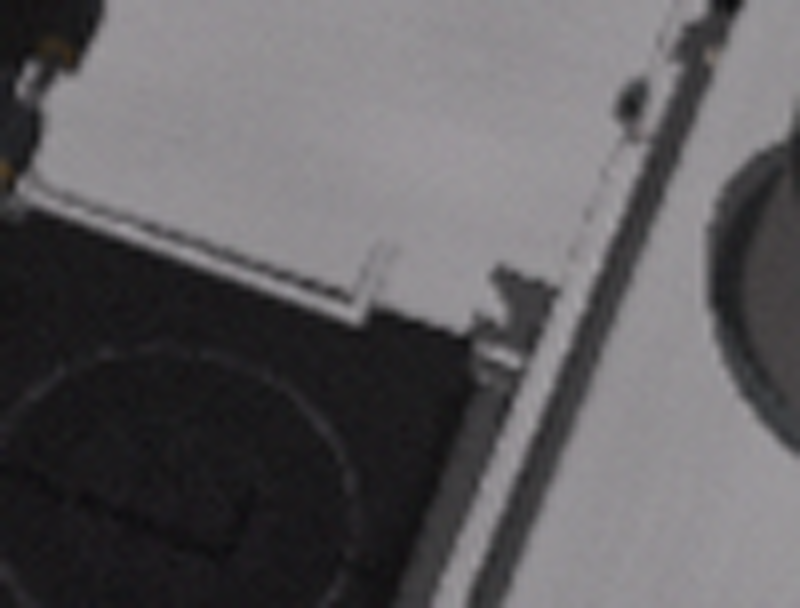

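The scene camera sees both: the hook bend at about (342.5, 184) and the eye at about (360.5, 189.4), within 1 px of prediction. I'll bring the pin forward above the eye.

Call:
arm_command([
  [[0,0,0],[0.015,0,0],0.1],
  [[0,0,0],[0.018,0,0],0.1],
  [[0,0,0],[0.012,0,0.004],0.1],
  [[0,0,0],[0.007,0,0.004],0.1],
  [[0,0,0],[0.003,0,0.002],0.1],
  [[0,0,0],[0,0,0],0.1],
  [[0,0,0],[0,0,0],0.1],
])

```text
t: 10.0
position: [0.5394, 0.1834, 0.5116]
ee_rot: [-180.0, 0.0, 83.7]
wrist_force: [0.2, -0.9, -1.7]
finger_gap: 0.0257
```

```bash
cat > look.py <<'E'
import sys
from h import *
from plant import *
n=sys.argv[1]
f=grab_frame("scene"); np.savez(f"pics/{n}.npz",**f)
s=read_state(); M=rot(s["ee_rot"]); b=s["position"]+M@[.17,0,.174]; t=s["position"]+M@[.17,-.04,.174]
pm=np.array([.5342,.362,.313]); yaw=np.radians(83.73); X=np.array([np.cos(yaw),np.sin(yaw),0]); Y=np.array([-X[1],X[0],0])
print("TCP",s["position"].round(4),s["ee_rot"].round(2),"F",s["wrist_force"].round(2),"T",s["torque"].round(3),"t",s["t"])
d=b-pm; print("bend rel pm x,y,z mm",(np.array([d@X,d@Y,d[2]])*1000).round(1))
q=proj(f,[b,t,pm]); print(q.round(1).tolist())
x,y=360,185; crop(f,x-40,y-30,x+40,y+30,f"pics/{n}.png",10)
E
python3 look.py c5
```

```text
TCP [0.5395 0.1833 0.5118] [1.800e+02 1.000e-02 8.373e+01] F [-0.51 -0.25 -1.68] T [-0.096  0.027 -0.036] t 10.05
bend rel pm x,y,z mm [ -7.1 -24.7  24.7]
[[357.0, 191.8], [360.9, 182.3], [360.1, 190.7]]
```

View pics/c5.png

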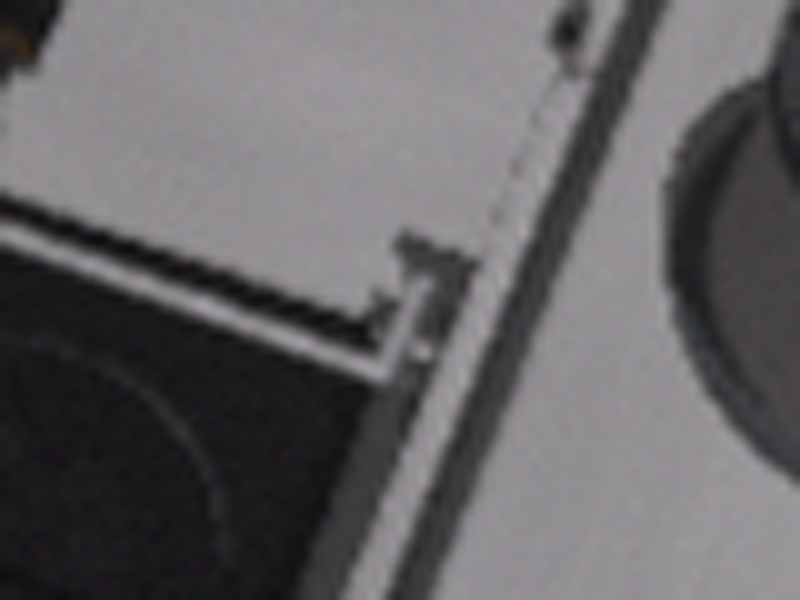

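The bend is at about (357.8, 192.3) and the pin tip at about (362, 182.7), within 1 px of prediction. The pin is above and in front of the eye. I'll lower it in small steps to feel the upper bar.

Call:
arm_command([
  [[0,0,0],[0.002,0,0.002],0.1],
  [[0,0,0],[0,0,0.002],0.1],
  [[0,0,0],[0,0,0.001],0.1],
  [[0,0,0],[0,0,0],0.1],
])

```text
t: 10.45
position: [0.5396, 0.1855, 0.5064]
ee_rot: [-180.0, 0.0, 83.7]
wrist_force: [0.5, 0.3, -1.9]
finger_gap: 0.0256
```

```bash
cat > st.py <<'E'
from h import *
from plant import *
s=read_state(); M=rot(s["ee_rot"]); b=s["position"]+M@[.17,0,.174]
pm=np.array([.5342,.362,.313]); yaw=np.radians(83.73); X=np.array([np.cos(yaw),np.sin(yaw),0]); Y=np.array([-X[1],X[0],0])
H=np.array([X,Y,[0,0,1]])
print("t",round(s["t"],2),"TCPz",s["position"][2].round(4),s["ee_rot"].round(2),"F hood",(H@s["wrist_force"]).round(2),"T hood",(H@s["torque"]).round(3),"bend rel mm",((H@(b-pm))*1000).round(1),"gap",round(s["finger_gap"],4))
E
python3 st.py
```

```text
t 10.45 TCPz 0.5064 [-1.7997e+02  1.0000e-02  8.3740e+01] F hood [ 0.35 -0.49 -1.93] T hood [ 0.017  0.028 -0.047] bend rel mm [ -4.9 -24.5  19.4] gap 0.0256
```

Call:
arm_command([
  [[0,0,0],[0,0,0.001],0.1],
  [[0,0,0],[0,0,0.001],0.1],
  [[0,0,0],[0,0,0],0.1],
])

```text
t: 10.75
position: [0.5396, 0.1856, 0.5046]
ee_rot: [-180.0, 0.0, 83.8]
wrist_force: [-0.4, 0.4, -2.5]
finger_gap: 0.026
```

```bash
python3 st.py
```

```text
t 10.75 TCPz 0.5046 [-179.99    0.     83.76] F hood [ 0.4   0.42 -2.46] T hood [0.081 0.015 0.012] bend rel mm [ -4.8 -24.5  17.6] gap 0.026
```

Call:
arm_command([
  [[0,0,0],[0,0,0.001],0.1],
  [[0,0,0],[0,0,0],0.1],
])

```text
t: 10.95
position: [0.5396, 0.1856, 0.5036]
ee_rot: [-180.0, 0.0, 83.8]
wrist_force: [0.7, -0.3, -2.0]
finger_gap: 0.0261
```

```bash
python3 st.py
```

```text
t 10.95 TCPz 0.5036 [-179.99    0.     83.76] F hood [-0.19 -0.68 -1.98] T hood [0.052 0.029 0.014] bend rel mm [ -4.7 -24.5  16.6] gap 0.0261
```

Call:
arm_command([
  [[0,0,0],[0,0,0.001],0.1],
  [[0,0,0],[0,0,0],0.1],
])

```text
t: 11.15
position: [0.5396, 0.1856, 0.5026]
ee_rot: [-180.0, 0.0, 83.8]
wrist_force: [-0.3, -0.1, -1.9]
finger_gap: 0.0258
```

```bash
python3 st.py
```

```text
t 11.15 TCPz 0.5026 [-179.99    0.     83.76] F hood [-0.15  0.31 -1.9 ] T hood [ 0.035  0.111 -0.002] bend rel mm [ -4.7 -24.5  15.6] gap 0.0258
```

Call:
arm_command([
  [[0,0,0],[0,0,0.001],0.1],
  [[0,0,0],[0,0,0],0.1],
])

```text
t: 11.35
position: [0.5396, 0.1856, 0.5016]
ee_rot: [-180.0, -0.0, 83.8]
wrist_force: [0.3, 0.1, -2.0]
finger_gap: 0.026
```

```bash
python3 st.py
```

```text
t 11.35 TCPz 0.5016 [-179.99   -0.     83.75] F hood [ 0.13 -0.27 -1.98] T hood [ 0.044  0.033 -0.024] bend rel mm [ -4.7 -24.6  14.6] gap 0.026
```

Call:
arm_command([
  [[0,0,0],[0,0,0.001],0.1],
  [[0,0,0],[0,0,0],0.1],
])

```text
t: 11.55
position: [0.5396, 0.1856, 0.5009]
ee_rot: [180.0, -0.0, 83.8]
wrist_force: [0.4, -0.6, -0.4]
finger_gap: 0.0261
```

```bash
python3 st.py
```

```text
t 11.55 TCPz 0.5009 [ 1.7999e+02 -1.0000e-02  8.3760e+01] F hood [-0.59 -0.45 -0.36] T hood [ 0.075 -0.137 -0.035] bend rel mm [ -4.7 -24.6  13.9] gap 0.0261
```

Contact with the upper bar is clear at TCP z ≈ 0.501: Fz rose by 1.6 N and the moment matched the hook lever. That puts the eye centre at TCP z ≈ 0.4858. I'll lift slightly, withdraw sideways, drop 16 mm, and go in.

Call:
arm_command([
  [[0,0,0],[0,0,-0.002],0.1],
  [[0,0,0],[0,0.014,0],0.1],
  [[0,0,0],[0,0.014,0],0.1],
  [[0,0,0],[0.003,0,0.006],0.1],
  [[0,0,0],[0,0,0.008],0.1],
  [[0,0,0],[0,0,0.003],0.1],
  [[0,0,0],[0,0,0],0.1],
  [[0,0,0],[0,0,0],0.1],
])

```text
t: 12.35
position: [0.5675, 0.1856, 0.4857]
ee_rot: [-180.0, 0.0, 83.8]
wrist_force: [-0.3, 0.8, -1.6]
finger_gap: 0.026
```

```bash
python3 st.py; python3 look.py c6
```

```text
t 12.35 TCPz 0.4857 [-179.99    0.     83.77] F hood [ 0.79  0.42 -1.58] T hood [-0.002  0.079 -0.02 ] bend rel mm [ -1.7 -52.2  -1.3] gap 0.026
TCP [0.5676 0.1856 0.486 ] [ 1.7998e+02 -1.0000e-02  8.3760e+01] F [-0.21 -0.49 -2.49] T [-0.048  0.029 -0.043] t 12.4
bend rel pm x,y,z mm [ -1.6 -52.4  -0.9]
[[354.4, 203.2], [358.4, 193.6], [360.1, 190.7]]
```

View pics/c6.png

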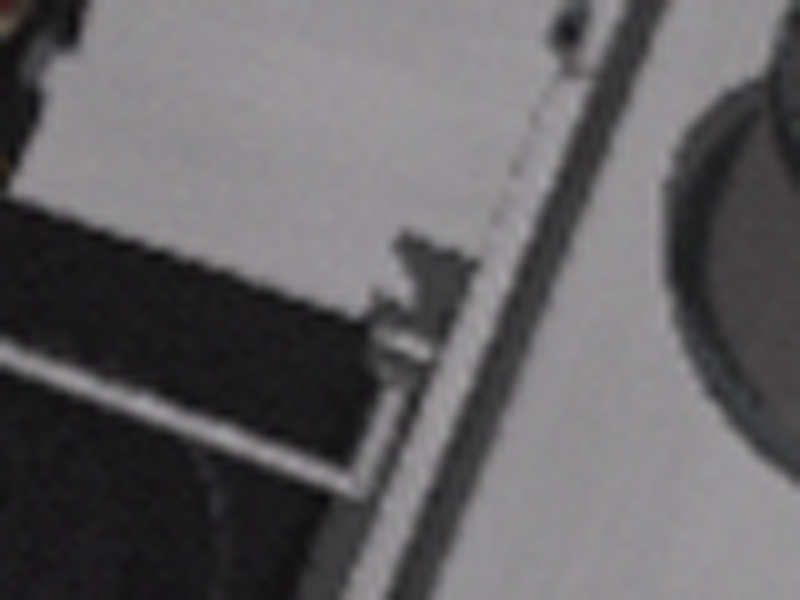

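The tip (about 359.8, 194) lines up with the middle of the eye (bar spans 358.5–363.5). I'll insert it slowly and watch the force.

Call:
arm_command([
  [[0,0,0],[0,-0.005,0],0.1],
  [[0,0,0],[0,-0.003,0],0.1],
  [[0,0,0],[0,-0.002,0],0.1],
  [[0,0,0],[0,-0.002,0],0.1],
  [[0,0,0],[0,-0.001,0],0.1],
  [[0,0,0],[0,0,0],0.1],
])

```text
t: 13.0
position: [0.5547, 0.187, 0.4858]
ee_rot: [180.0, -0.0, 83.8]
wrist_force: [-0.0, -0.5, -1.5]
finger_gap: 0.0259
```

```bash
python3 st.py
```

```text
t 13.0 TCPz 0.4858 [180.    -0.    83.76] F hood [-0.54 -0.04 -1.54] T hood [ 0.014  0.088 -0.04 ] bend rel mm [ -1.7 -39.4  -1.2] gap 0.0259
```

Tip is at +0.6 mm with no side force, so I'll continue.

Call:
arm_command([
  [[0,0,0],[0,-0.002,0],0.1],
  [[0,0,0],[0,-0.002,0],0.1],
  [[0,0,0],[0,-0.002,0],0.1],
  [[0,0,0],[0,0,0],0.1],
])

```text
t: 13.4
position: [0.5487, 0.1877, 0.4858]
ee_rot: [180.0, -0.0, 83.8]
wrist_force: [0.6, -0.5, -1.6]
finger_gap: 0.026
```

```bash
python3 st.py
```

```text
t 13.4 TCPz 0.4858 [180.    -0.    83.76] F hood [-0.46 -0.7  -1.6 ] T hood [-0.043  0.048 -0.073] bend rel mm [ -1.7 -33.3  -1.2] gap 0.026
```

Call:
arm_command([
  [[0,0,0],[0,-0.003,0],0.1],
  [[0,0,0],[0,-0.003,0],0.1],
  [[0,0,0],[0,-0.003,0],0.1],
  [[0,0,0],[0,-0.003,0],0.1],
  [[0,0,0],[0,0,0],0.1],
])

```text
t: 13.9
position: [0.5366, 0.189, 0.4859]
ee_rot: [180.0, -0.0, 83.8]
wrist_force: [0.1, 0.2, -1.5]
finger_gap: 0.0256
```

```bash
python3 st.py; python3 look.py c7
```

```text
t 13.9 TCPz 0.4859 [180.    -0.    83.77] F hood [ 0.25 -0.06 -1.54] T hood [ 0.062  0.057 -0.087] bend rel mm [ -1.7 -21.2  -1.1] gap 0.0256
TCP [0.5368 0.189  0.4859] [179.99  -0.    83.76] F [ 0.66 -0.02 -2.33] T [-0.014  0.058 -0.011] t 13.95
bend rel pm x,y,z mm [ -1.7 -21.4  -1.1]
[[357.5, 195.8], [361.3, 186.3], [360.1, 190.7]]
```

View pics/c7.png

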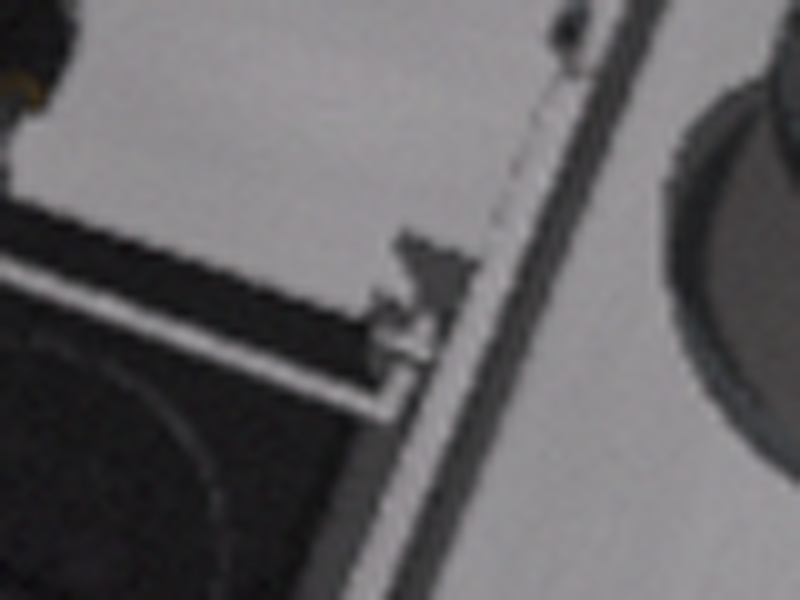

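The pin is through the eye: the bar crosses over it, the tip shows beyond at about (362.5, 187), and the forces are nil. I'll compute the door arc next.

```bash
cat > arc.py <<'E'
import numpy as np
a,e=.016,.1338
def pin(th,c): return np.array([(a+c)*np.cos(th)+e*np.sin(th), e*np.cos(th)-(a+c)*np.sin(th)])
p0=pin(0,0)   # bend rel x=0 -> out 0
if __name__=="__main__":
    for c in(.004,0,-.004):
        print("c",c)
        for th in [0,.02,.04,.06,.08,.1,.15,.2,.25,.3,.35,.4,.5,.6,.7,.8,.9,1,1.1,1.2,1.3,1.4,1.42]:
            d=(pin(th,c)-p0)*1000; print(th,d.round(1), end="; ")
        print()
E
python3 arc.py
```

```text
c 0.004
0 [4. 0.]; 0.02 [ 6.7 -0.4]; 0.04 [ 9.3 -0.9]; 0.06 [12.  -1.4]; 0.08 [14.6 -2. ]; 0.1 [17.3 -2.7]; 0.15 [23.8 -4.5]; 0.2 [30.2 -6.6]; 0.25 [36.5 -9.1]; 0.3 [ 42.6 -11.9]; 0.35 [ 48.7 -15. ]; 0.4 [ 54.5 -18.4]; 0.5 [ 65.7 -26. ]; 0.6 [ 76.1 -34.7]; 0.7 [ 85.5 -44.3]; 0.8 [ 93.9 -54.9]; 0.9 [101.2 -66.3]; 1 [107.4 -78.3]; 1.1 [112.3 -90.9]; 1.2 [ 116. -104.]; 1.3 [ 118.3 -117.3]; 1.4 [ 119.3 -130.8]; 1.42 [ 119.3 -133.5]; 
c 0
0 [0. 0.]; 0.02 [ 2.7 -0.3]; 0.04 [ 5.3 -0.7]; 0.06 [ 8.  -1.2]; 0.08 [10.6 -1.7]; 0.1 [13.3 -2.3]; 0.15 [19.8 -3.9]; 0.2 [26.3 -5.8]; 0.25 [32.6 -8.1]; 0.3 [ 38.8 -10.7]; 0.35 [ 44.9 -13.6]; 0.4 [ 50.8 -16.8]; 0.5 [ 62.2 -24.1]; 0.6 [ 72.8 -32.4]; 0.7 [ 82.4 -41.8]; 0.8 [ 91.1 -52.1]; 0.9 [ 98.8 -63.2]; 1 [105.2 -75. ]; 1.1 [110.5 -87.4]; 1.2 [ 114.5 -100.2]; 1.3 [ 117.2 -113.4]; 1.4 [ 118.6 -126.8]; 1.42 [ 118.7 -129.5]; 
c -0.004
0 [-4.  0.]; 0.02 [-1.3 -0.3]; 0.04 [ 1.3 -0.6]; 0.06 [ 4. -1.]; 0.08 [ 6.7 -1.4]; 0.1 [ 9.3 -1.9]; 0.15 [15.9 -3.3]; 0.2 [22.3 -5.1]; 0.25 [28.7 -7.1]; 0.3 [35.  -9.5]; 0.35 [ 41.2 -12.2]; 0.4 [ 47.2 -15.2]; 0.5 [ 58.7 -22.1]; 0.6 [ 69.5 -30.1]; 0.7 [ 79.4 -39.2]; 0.8 [ 88.3 -49.2]; 0.9 [ 96.3 -60. ]; 1 [103.1 -71.6]; 1.1 [108.7 -83.8]; 1.2 [113.1 -96.5]; 1.3 [ 116.1 -109.6]; 1.4 [ 117.9 -122.9]; 1.42 [ 118.1 -125.6];
```

Call:
arm_command([
  [[0,0,0],[-0.001,0,0],0.1],
  [[0,0,0],[-0.001,0,0],0.1],
  [[0,0,0],[-0.001,0,0],0.1],
  [[0,0,0],[0,0,0],0.1],
])

```text
t: 14.35
position: [0.5367, 0.1858, 0.4857]
ee_rot: [-180.0, 0.0, 83.7]
wrist_force: [-0.1, 0.7, -1.2]
finger_gap: 0.0256
```

```bash
python3 st.py
```

```text
t 14.35 TCPz 0.4857 [-180.      0.     83.74] F hood [ 0.7   0.14 -1.16] T hood [0.082 0.074 0.003] bend rel mm [ -4.9 -21.7  -1.3] gap 0.0256
```

Call:
arm_command([
  [[0,0,0],[-0.001,0,0],0.1],
  [[0,0,0],[-0.001,0,0],0.1],
  [[0,0,0],[0,0,0],0.1],
])

```text
t: 14.65
position: [0.5364, 0.1842, 0.4857]
ee_rot: [-180.0, -0.0, 83.8]
wrist_force: [0.4, 3.1, -2.4]
finger_gap: 0.0259
```

```bash
python3 st.py
```

```text
t 14.65 TCPz 0.4857 [-1.800e+02 -5.000e-02  8.376e+01] F hood [ 3.16 -0.03 -2.41] T hood [-0.018 -0.321 -0.006] bend rel mm [ -6.4 -21.5  -1.2] gap 0.0259
```

Call:
arm_command([
  [[0,0,0],[-0.001,0,0],0.1],
  [[0,0,0],[-0.001,0,0.0003],0.1],
  [[0,0,0],[0,0,0],0.1],
])

```text
t: 14.95
position: [0.5361, 0.1829, 0.4855]
ee_rot: [180.0, -0.2, 83.8]
wrist_force: [1.6, 7.0, -2.8]
finger_gap: 0.0255
```

```bash
python3 st.py
```

```text
t 14.95 TCPz 0.4855 [ 1.80e+02 -1.50e-01  8.38e+01] F hood [ 7.11 -0.87 -2.85] T hood [ 0.01  -0.942 -0.125] bend rel mm [ -7.4 -21.3  -1.1] gap 0.0255
```

Call:
arm_command([
  [[0,0,0],[-0.001,0,0],0.1],
  [[0,0,0],[-0.001,0,0.0003],0.1],
  [[0,0,0],[0,0,0],0.1],
])

```text
t: 15.25
position: [0.5359, 0.1806, 0.4851]
ee_rot: [180.0, -0.1, 83.8]
wrist_force: [-0.2, 4.0, -3.0]
finger_gap: 0.0256
```

```bash
python3 st.py
```

```text
t 15.25 TCPz 0.4851 [ 1.800e+02 -8.000e-02  8.379e+01] F hood [ 3.97  0.61 -3.  ] T hood [-0.003 -0.594 -0.093] bend rel mm [ -9.9 -21.3  -1.7] gap 0.0256
```

The force rose to about 7 N and is now falling, so the catch is giving. I'll continue along the arc.

Call:
arm_command([
  [[0,0,0],[-0.0015,0,0.0003],0.1],
  [[0,0,0],[-0.0015,0,0.0003],0.1],
  [[0,0,0],[-0.0015,0,0.0003],0.1],
  [[0,0,0],[-0.0015,0,0.0004],0.1],
  [[0,0,0],[0,0,0],0.1],
])

```text
t: 15.75
position: [0.5354, 0.1735, 0.4838]
ee_rot: [-180.0, 0.0, 83.7]
wrist_force: [-0.2, -0.5, -2.1]
finger_gap: 0.0256
```

```bash
python3 st.py; python3 look.py c8
```

```text
t 15.75 TCPz 0.4838 [-1.800e+02  4.000e-02  8.372e+01] F hood [-0.49  0.2  -2.1 ] T hood [ 0.113  0.055 -0.008] bend rel mm [-17.4 -21.8  -3.3] gap 0.0256
TCP [0.5354 0.1736 0.4838] [1.800e+02 3.000e-02 8.372e+01] F [ 0.18 -0.42 -2.99] T [-0.044  0.028  0.01 ] t 15.8
bend rel pm x,y,z mm [-17.3 -21.8  -3.2]
[[352.8, 194.5], [356.7, 185.1], [360.1, 190.7]]
```

View pics/c8.png

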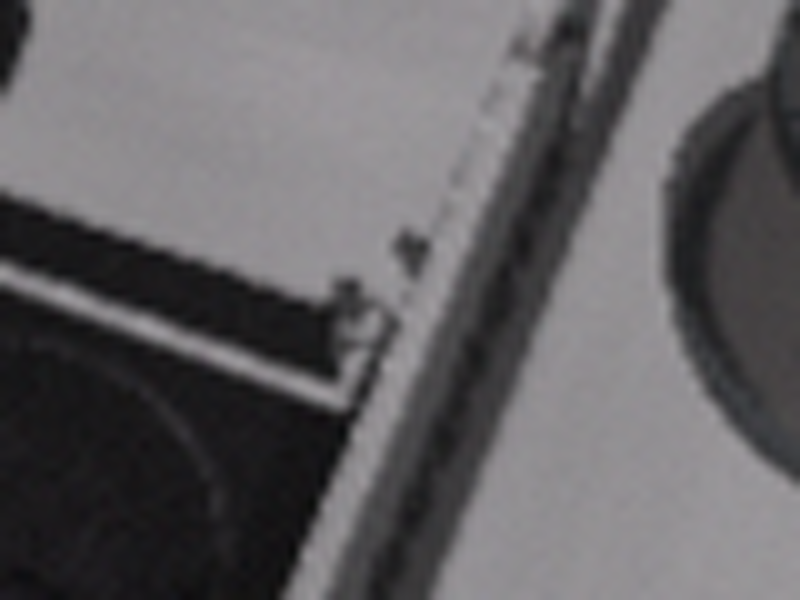

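The door is off its catch: a dark gap shows behind it, and the hook is still in the eye. I'll follow the arc slowly.

Call:
arm_command([
  [[0,0,0],[-0.002,0,0.0006],0.1],
  [[0,0,0],[-0.0021,0,0.0006],0.1],
  [[0,0,0],[-0.0021,0,0.0006],0.1],
  [[0,0,0],[-0.0021,0,0.0006],0.1],
  [[0,0,0],[-0.0021,0,0.0007],0.1],
  [[0,0,0],[-0.0021,0,0.0007],0.1],
  [[0,0,0],[-0.0021,0,0.0007],0.1],
  [[0,0,0],[0,0,0],0.1],
])

```text
t: 16.6
position: [0.5337, 0.1592, 0.4792]
ee_rot: [-180.0, 0.0, 83.7]
wrist_force: [0.4, -0.1, -3.0]
finger_gap: 0.0259
```

```bash
python3 st.py
```

```text
t 16.6 TCPz 0.4792 [-1.7998e+02  2.0000e-02  8.3740e+01] F hood [-0.02 -0.37 -3.  ] T hood [0.005 0.093 0.023] bend rel mm [-31.7 -21.6  -7.9] gap 0.0259
```

Call:
arm_command([
  [[0,0,0],[-0.0021,0,0.0008],0.1],
  [[0,0,0],[-0.0021,0,0.0008],0.1],
  [[0,0,0],[-0.0021,0,0.0008],0.1],
  [[0,0,0],[-0.002,0,0.0009],0.1],
  [[0,0,0],[-0.002,0,0.0009],0.1],
  [[0,0,0],[-0.002,0,0.0009],0.1],
  [[0,0,0],[0,0,0],0.1],
])

```text
t: 17.3
position: [0.5324, 0.147, 0.4741]
ee_rot: [-180.0, 0.0, 83.7]
wrist_force: [-0.1, 0.7, -2.4]
finger_gap: 0.0257
```

```bash
python3 st.py; python3 look.py c9
```

```text
t 17.3 TCPz 0.4741 [-1.7999e+02  1.0000e-02  8.3730e+01] F hood [ 0.71  0.18 -2.4 ] T hood [ 0.062  0.07  -0.045] bend rel mm [-43.9 -21.6 -13. ] gap 0.0257
TCP [0.5324 0.1471 0.4741] [-1.7999e+02  1.0000e-02  8.3740e+01] F [ 0.11 -0.94 -1.21] T [-0.239  0.097  0.003] t 17.35
bend rel pm x,y,z mm [-43.9 -21.7 -12.9]
[[344.6, 193.1], [348.6, 183.9], [360.1, 190.7]]
```

View pics/c9.png

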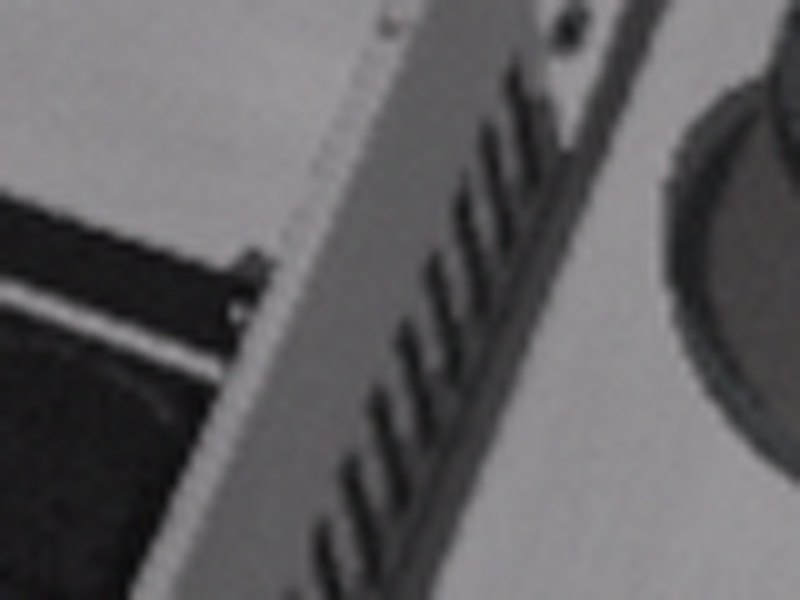

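```bash
cat > door.py <<'E'
import sys
from h import *
pm=np.array([.5342,.362,.313]); yaw=np.radians(83.73); X=np.array([np.cos(yaw),np.sin(yaw),0]); Y=np.array([-X[1],X[0],0])
H=np.array([X,Y,[0,0,1]]); hin=pm+.016*X; hin[2]=.178
def angle(f):
    v,u=np.mgrid[60:300,250:440]; uv=np.c_[u.ravel(),v.ravel()]; P=deproj(f,uv); q=(P-hin)@H.T
    k=(abs(q[:,1])<.17)&(q[:,2]>-.02)&(q[:,2]<.19)&(q[:,0]<.03)&(q[:,0]>-.21)&(abs(q[:,1]+.0)>.03)
    q=q[k]; r=np.hypot(q[:,0],q[:,2]); k=(r>.06)&(r<.178); q=q[k]
    th=np.arctan2(-q[:,0],q[:,2])
    h,ed=np.histogram(th,bins=np.arange(-.2,1.8,.05)); i=h.argmax(); m=abs(th-ed[i]-.025)<.12
    x,z=-q[m][:,0],q[m][:,2]; c=np.array([x.mean(),z.mean()]); _,_,V=np.linalg.svd(np.c_[x,z]-c); d=V[0]*np.sign(V[0][1]) if ed[i]<1 else V[0]*np.sign(V[0][0])
    return dict(n=int(m.sum()),med=float(np.median(th[m])),slope=float(np.arctan2(d[0],d[1])),off=float((c@np.array([d[1],-d[0]]))*1000))
if __name__=="__main__": print(angle(load(f"pics/{sys.argv[1]}.npz")))
E
python3 door.py c8; python3 door.py c9; sed -i 's/^q=proj(f,\[b,t,pm\]).*/q=proj(f,[b,t,pm]); print(q.round(1).tolist()); import door; print("DOOR",door.angle(f))/' look.py
```

```text
{'n': 327, 'med': 0.03954682540250997, 'slope': 0.11965012702153116, 'off': -9.404764888845664}
{'n': 989, 'med': 0.28830103352224784, 'slope': 0.3502206208374483, 'off': -7.4264488178564445}
```

Call:
arm_command([
  [[0,0,0],[-0.0013,0,0.0009],0.1],
  [[0,0,0],[-0.0013,0,0.0009],0.1],
  [[0,0,0],[-0.0013,0,0.0008],0.1],
  [[0,0,0],[-0.0013,0,0.0008],0.1],
  [[0,0,0],[0,0,0],0.1],
])

```text
t: 17.85
position: [0.5318, 0.1418, 0.4706]
ee_rot: [-180.0, 0.0, 83.7]
wrist_force: [-0.2, -0.2, -1.4]
finger_gap: 0.0256
```

```bash
python3 st.py; python3 look.py c10
```

```text
t 17.85 TCPz 0.4706 [-1.7999e+02  2.0000e-02  8.3740e+01] F hood [-0.26  0.17 -1.37] T hood [0.039 0.264 0.027] bend rel mm [-49.2 -21.6 -16.4] gap 0.0256
TCP [0.5318 0.1419 0.4707] [-1.7999e+02  3.0000e-02  8.3740e+01] F [ 0.7  -1.88 -1.74] T [-0.298  0.096  0.009] t 17.9
bend rel pm x,y,z mm [-49.1 -21.6 -16.4]
[[343.0, 193.1], [347.0, 183.9], [360.1, 190.7]]
DOOR {'n': 1152, 'med': 0.35511246018627884, 'slope': 0.41788419887806244, 'off': -7.615835667726966}
```

The door is at about 0.40 rad and now rests on the pin, with no knock. I'll lower it along the arc.

Call:
arm_command([
  [[0,0,0],[-0.0029,0,0.0017],0.1],
  [[0,0,0],[-0.0029,0,0.0017],0.1],
  [[0,0,0],[-0.0029,0,0.0017],0.1],
  [[0,0,0],[-0.0028,0,0.0018],0.1],
  [[0,0,0],[-0.0027,0,0.002],0.1],
  [[0,0,0],[-0.0027,0,0.002],0.1],
  [[0,0,0],[-0.0027,0,0.002],0.1],
  [[0,0,0],[-0.0027,0,0.002],0.1],
  [[0,0,0],[0,0,0],0.1],
])

```text
t: 18.8
position: [0.5294, 0.1194, 0.4555]
ee_rot: [-180.0, 0.0, 83.7]
wrist_force: [0.4, -2.0, -2.7]
finger_gap: 0.0258
```

```bash
python3 st.py; python3 look.py c11
```

```text
t 18.8 TCPz 0.4555 [-1.7997e+02  5.0000e-02  8.3720e+01] F hood [-1.96 -0.62 -2.68] T hood [ 0.046  0.562 -0.023] bend rel mm [-71.8 -21.6 -31.7] gap 0.0258
TCP [0.5294 0.1195 0.4557] [-1.7998e+02  5.0000e-02  8.3730e+01] F [-0.67 -2.19 -2.43] T [-0.639  0.074  0.026] t 18.85
bend rel pm x,y,z mm [-71.7 -21.6 -31.5]
[[335.9, 193.0], [340.0, 183.9], [360.1, 190.7]]
DOOR {'n': 1578, 'med': 0.5595577088161645, 'slope': 0.6152654931064906, 'off': -6.728403279272623}
```

Call:
arm_command([
  [[0,0,0],[-0.0024,0,0.0022],0.1],
  [[0,0,0],[-0.0024,0,0.0022],0.1],
  [[0,0,0],[-0.0024,0,0.0022],0.1],
  [[0,0,0],[-0.0023,0,0.0022],0.1],
  [[0,0,0],[-0.0023,0,0.0025],0.1],
  [[0,0,0],[-0.0022,0,0.0025],0.1],
  [[0,0,0],[-0.0022,0,0.0025],0.1],
  [[0,0,0],[-0.0022,0,0.0025],0.1],
  [[0,0,0],[0,0,0],0.1],
])

```text
t: 19.75
position: [0.5273, 0.1012, 0.4366]
ee_rot: [-180.0, 0.0, 83.7]
wrist_force: [-0.5, -3.5, -2.5]
finger_gap: 0.0257
```

```bash
python3 st.py; python3 look.py c12
```

```text
t 19.75 TCPz 0.4366 [-1.7996e+02  4.0000e-02  8.3730e+01] F hood [-3.52  0.08 -2.48] T hood [-0.033  0.702 -0.009] bend rel mm [-90.1 -21.5 -50.5] gap 0.0257
TCP [0.5274 0.1012 0.4368] [-1.7997e+02  5.0000e-02  8.3730e+01] F [-0.39 -2.55 -2.67] T [-0.791  0.09   0.055] t 19.8
bend rel pm x,y,z mm [-90.1 -21.6 -50.4]
[[330.1, 194.0], [334.1, 185.0], [360.1, 190.7]]
DOOR {'n': 1906, 'med': 0.7583575238584435, 'slope': 0.8116071417941845, 'off': -6.395486339849293}
```

Call:
arm_command([
  [[0,0,0],[-0.0023,0,0.0022],0.1],
  [[0,0,0],[-0.0023,0,0.0022],0.1],
  [[0,0,0],[-0.0022,0,0.0022],0.1],
  [[0,0,0],[-0.0022,0,0.0022],0.1],
  [[0,0,0],[0,0,0.0024],0.1],
  [[0,0,0],[0,0,0],0.1],
])

```text
t: 20.4
position: [0.5264, 0.0925, 0.4255]
ee_rot: [-180.0, 0.0, 83.7]
wrist_force: [-0.5, -1.8, -3.5]
finger_gap: 0.0259
```

```bash
python3 st.py; python3 look.py c13
```

```text
t 20.4 TCPz 0.4255 [-1.7997e+02  3.0000e-02  8.3740e+01] F hood [-1.86  0.31 -3.48] T hood [0.015 0.663 0.021] bend rel mm [-98.9 -21.6 -61.6] gap 0.0259
TCP [0.5264 0.0925 0.4258] [-1.7999e+02  3.0000e-02  8.3740e+01] F [-0.41 -3.12 -3.78] T [-0.688  0.08   0.007] t 20.45
bend rel pm x,y,z mm [-98.8 -21.6 -61.3]
[[327.3, 194.8], [331.3, 185.8], [360.1, 190.7]]
DOOR {'n': 2011, 'med': 0.8655355318843566, 'slope': 0.912917563654139, 'off': -5.764647039612775}
```

Call:
arm_command([
  [[0,0,0],[-0.0019,0,0.003],0.1],
  [[0,0,0],[-0.0019,0,0.003],0.1],
  [[0,0,0],[-0.0019,0,0.003],0.1],
  [[0,0,0],[-0.0018,0,0.0031],0.1],
  [[0,0,0],[-0.0015,0,0.0031],0.1],
  [[0,0,0],[-0.0014,0,0.0031],0.1],
  [[0,0,0],[-0.0014,0,0.0031],0.1],
  [[0,0,0],[-0.0014,0,0.003],0.1],
  [[0,0,0],[0,0,0],0.1],
])

```text
t: 21.35
position: [0.5249, 0.0793, 0.4009]
ee_rot: [-180.0, 0.0, 83.7]
wrist_force: [-0.4, -2.3, -3.9]
finger_gap: 0.0258
```

```bash
python3 st.py; python3 look.py c14
```

```text
t 21.35 TCPz 0.4009 [-1.7995e+02  3.0000e-02  8.3740e+01] F hood [-2.29  0.11 -3.92] T hood [-0.057  0.77  -0.07 ] bend rel mm [-112.1  -21.5  -86.2] gap 0.0258
TCP [0.525  0.0793 0.4012] [-1.7998e+02  4.0000e-02  8.3740e+01] F [-0.51 -2.77 -3.89] T [-0.917  0.036 -0.007] t 21.4
bend rel pm x,y,z mm [-112.1  -21.6  -85.9]
[[322.9, 197.1], [327.0, 188.2], [360.1, 190.7]]
DOOR {'n': 2193, 'med': 1.0753395778740333, 'slope': 1.1278997281666026, 'off': -6.260912495501958}
```

Call:
arm_command([
  [[0,0,0],[-0.0016,0,0.003],0.1],
  [[0,0,0],[-0.0014,0,0.0032],0.1],
  [[0,0,0],[-0.0012,0,0.0032],0.1],
  [[0,0,0],[-0.001,0,0.0032],0.1],
  [[0,0,0],[-0.0007,0,0.0027],0.1],
  [[0,0,0],[-0.0007,0,0.0027],0.1],
  [[0,0,0],[-0.0006,0,0.0026],0.1],
  [[0,0,0],[-0.0006,0,0.0026],0.1],
  [[0,0,0],[0,0,0],0.1],
])

```text
t: 22.3
position: [0.524, 0.0717, 0.3778]
ee_rot: [-180.0, 0.0, 83.7]
wrist_force: [-0.6, 0.1, -4.5]
finger_gap: 0.0259
```

```bash
python3 st.py; python3 look.py c15
```

```text
t 22.3 TCPz 0.3778 [-1.7996e+02  1.0000e-02  8.3740e+01] F hood [ 0.    0.61 -4.52] T hood [-0.011  0.479 -0.034] bend rel mm [-119.7  -21.5 -109.2] gap 0.0259
TCP [0.5241 0.0717 0.3781] [-1.7998e+02  1.0000e-02  8.3750e+01] F [ 0.22 -0.16 -4.81] T [-0.438  0.027 -0.041] t 22.35
bend rel pm x,y,z mm [-119.7  -21.5 -108.9]
[[320.2, 199.6], [324.2, 190.9], [360.1, 190.7]]
DOOR {'n': 2240, 'med': 1.2591058485051372, 'slope': 1.3066263842941332, 'off': -5.615826730286724}
```

Call:
arm_command([
  [[0,0,0],[-0.0003,0,0.0023],0.1],
  [[0,0,0],[-0.0003,0,0.0022],0.1],
  [[0,0,0],[-0.0002,0,0.0022],0.1],
  [[0,0,0],[-0.0002,0,0.0018],0.1],
  [[0,0,0],[-0.0001,0,0.0015],0.1],
  [[0,0,0],[0,0,0.001],0.1],
  [[0,0,0],[0,0,0],0.1],
])

```text
t: 23.05
position: [0.524, 0.0706, 0.3672]
ee_rot: [-180.0, 0.0, 83.7]
wrist_force: [-0.1, -2.1, -3.5]
finger_gap: 0.0258
```

```bash
python3 st.py; python3 look.py c16
```

```text
t 23.05 TCPz 0.3672 [-1.7999e+02  1.0000e-02  8.3750e+01] F hood [-2.12 -0.1  -3.48] T hood [-0.133  0.725 -0.082] bend rel mm [-120.8  -21.6 -119.9] gap 0.0258
TCP [0.524  0.0706 0.3672] [-1.7999e+02  1.0000e-02  8.3750e+01] F [ 0.37 -1.33 -4.75] T [-0.812  0.04   0.013] t 23.1
bend rel pm x,y,z mm [-120.8  -21.6 -119.8]
[[319.6, 201.1], [323.6, 192.4], [360.1, 190.7]]
DOOR {'n': 2247, 'med': 1.3391576419087032, 'slope': 1.3923728527123846, 'off': -6.275931510417077}
```

Call:
arm_command([
  [[0,0,0],[-0.0004,0,0.001],0.1],
  [[0,0,0],[-0.0003,0,0.001],0.1],
  [[0,0,0],[0,0,0.001],0.1],
  [[0,0,0],[0,0,0],0.1],
])

```text
t: 23.5
position: [0.524, 0.0702, 0.3643]
ee_rot: [180.0, -0.0, 83.8]
wrist_force: [1.0, 0.5, -3.6]
finger_gap: 0.0258
```

```bash
python3 st.py; python3 look.py c17
```

```text
t 23.5 TCPz 0.3643 [ 1.800e+02 -3.000e-02  8.376e+01] F hood [ 0.57 -0.96 -3.65] T hood [0.062 0.22  0.029] bend rel mm [-121.1  -21.6 -122.6] gap 0.0258
TCP [0.524  0.0702 0.3644] [ 1.7999e+02 -3.0000e-02  8.3750e+01] F [ 0.1  -0.12 -3.69] T [-0.219  0.038  0.048] t 23.55
bend rel pm x,y,z mm [-121.1  -21.7 -122.5]
[[319.4, 201.4], [323.4, 192.7], [360.1, 190.7]]
DOOR {'n': 2224, 'med': 1.355350815870426, 'slope': 1.4002007142524382, 'off': -5.3694594706745375}
```

Call:
arm_command([
  [[0,0,0],[0,0,0.001],0.1],
  [[0,0,0],[0,0,0.001],0.1],
  [[0,0,0],[0,0,0.001],0.1],
  [[0,0,0],[0,0,0],0.1],
])

```text
t: 23.95
position: [0.524, 0.07, 0.3613]
ee_rot: [180.0, -0.0, 83.8]
wrist_force: [0.2, -0.2, -1.5]
finger_gap: 0.026
```

```bash
python3 st.py; python3 look.py c18
```

```text
t 23.95 TCPz 0.3613 [ 1.800e+02 -1.000e-02  8.375e+01] F hood [-0.17 -0.18 -1.47] T hood [0.049 0.066 0.008] bend rel mm [-121.3  -21.7 -125.7] gap 0.026
TCP [0.524  0.07   0.3614] [ 1.7999e+02 -1.0000e-02  8.3750e+01] F [ 0.25 -0.25 -2.25] T [-0.067  0.111  0.014] t 24.0
bend rel pm x,y,z mm [-121.3  -21.7 -125.6]
[[319.3, 201.9], [323.3, 193.2], [360.1, 190.7]]
DOOR {'n': 2226, 'med': 1.353653471755552, 'slope': 1.401620286893459, 'off': -5.599344912099924}
```

The door is on its stop (slope 1.40 rad) with hook forces at baseline, so the pin is free in the eye. I'll withdraw sideways.

Call:
arm_command([
  [[0,0,0],[0,0.002,0.0006],0.1],
  [[0,0,0],[0,0.003,0],0.1],
  [[0,0,0],[0,0.003,0],0.1],
  [[0,0,0],[0,0,0],0.1],
])

```text
t: 24.4
position: [0.5324, 0.0691, 0.3608]
ee_rot: [180.0, -0.0, 83.7]
wrist_force: [0.2, -0.3, -2.4]
finger_gap: 0.0257
```

```bash
python3 st.py
```

```text
t 24.4 TCPz 0.3608 [179.98  -0.    83.75] F hood [-0.26 -0.22 -2.36] T hood [ 0.069  0.093 -0.014] bend rel mm [-121.4  -30.2 -126.2] gap 0.0257
```

Call:
arm_command([
  [[0,0,0],[0,0.003,0],0.1],
  [[0,0,0],[0,0.004,0],0.1],
  [[0,0,0],[0,0.004,0],0.1],
  [[0,0,0],[0,0.004,0],0.1],
  [[0,0,0],[0,0.004,0],0.1],
  [[0,0,0],[0,0.004,0],0.1],
  [[0,0,0],[0,0.004,0],0.1],
  [[0,0,0],[0,0.004,0],0.1],
  [[0,0,0],[0,0.004,0],0.1],
  [[0,0,0],[0,0,0],0.1],
])

```text
t: 25.4
position: [0.5672, 0.0653, 0.3607]
ee_rot: [180.0, 0.0, 83.7]
wrist_force: [-0.4, 0.3, -1.9]
finger_gap: 0.0258
```

```bash
python3 st.py; python3 look.py c19
python3 - <<'E'
from h import *
crop(load("pics/c19.npz"),230,130,400,290,"pics/c19b.png",4)
E
```

```text
t 25.4 TCPz 0.3607 [179.99   0.    83.75] F hood [ 0.25  0.4  -1.91] T hood [0.051 0.095 0.052] bend rel mm [-121.4  -65.1 -126.3] gap 0.0258
TCP [0.5669 0.0653 0.3607] [-179.99    0.     83.75] F [ 0.75 -0.54 -1.35] T [-0.039  0.017 -0.008] t 25.45
bend rel pm x,y,z mm [-121.3  -64.8 -126.3]
[[314.8, 211.5], [318.9, 202.6], [360.1, 190.7]]
DOOR {'n': 2227, 'med': 1.3551581196999545, 'slope': 1.401629037783279, 'off': -5.529794061574556}
```

View pics/c19b.png

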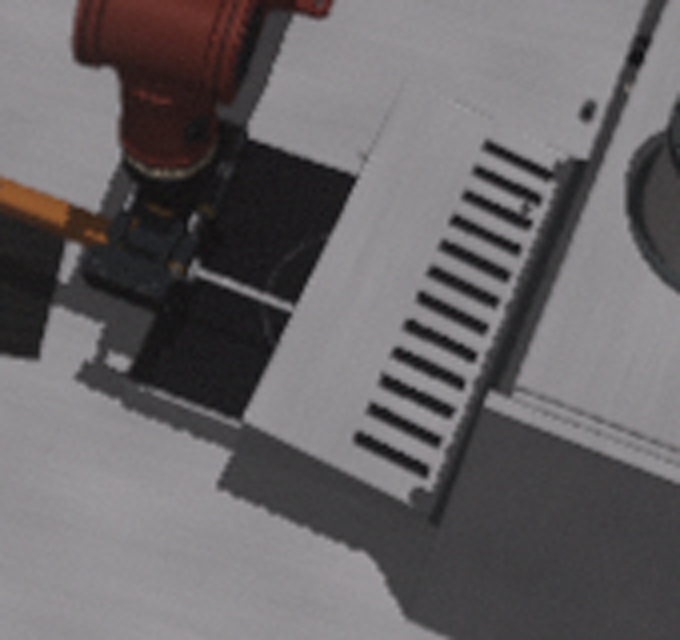

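The door is fully open and the hook is clear of the eye: the rod runs under the door edge at about (303, 206), tip 25 mm to the side. I'll slide the hook out from under the door, then raise it.

Call:
arm_command([
  [[0,0,0],[-0.004,0,0.003],0.1],
  [[0,0,0],[-0.01,0,0.003],0.1],
  [[0,0,0],[-0.015,0,0],0.1],
  [[0,0,0],[-0.02,0,0],0.1],
  [[0,0,0],[-0.025,0,0],0.1],
  [[0,0,0],[-0.03,0,0],0.1],
  [[0,0,0],[-0.03,0,-0.01],0.1],
  [[0,0,-0.07],[-0.03,0,-0.01],0.1],
  [[0,0,-0.07],[-0.02,0,0],0.1],
  [[0,0,-0.069],[-0.01,0,0],0.1],
  [[0,0,0],[0,0,0],0.1],
])

```text
t: 26.55
position: [0.5478, -0.1301, 0.3749]
ee_rot: [-180.0, 0.0, 95.6]
wrist_force: [-0.4, 0.1, -2.5]
finger_gap: 0.0258
```

```bash
python3 st.py
python3 - <<'E'
from h import *
from plant import *
s=read_state(); M=rot(s["ee_rot"]); print(s["position"],s["ee_rot"],"delta tool",M.T@(np.array([.5283,-.278,.1912])-s["position"]))
E
```

```text
t 26.55 TCPz 0.3749 [-1.800e+02  4.000e-02  9.559e+01] F hood [ 0.09  0.43 -2.49] T hood [ 0.052  0.05  -0.011] bend rel mm [-321.5  -32.3 -112.3] gap 0.0258
[ 0.54777681 -0.13013486  0.37485873] [-1.79999663e+02  4.33208678e-02  9.55875580e+01] delta tool [-0.14512727 -0.03378034  0.18376871]
```

Call:
arm_command([
  [[0,0,0],[-0.02,-0.005,0.01],0.1],
  [[0,0,0],[-0.03,-0.007,0.02],0.1],
  [[0,0,0],[-0.03,-0.007,0.025],0.1],
  [[0,0,0],[-0.03,-0.007,0.025],0.1],
  [[0,0,0],[-0.025,-0.005,0.025],0.1],
  [[0,0,0],[-0.01,-0.003,0.02],0.1],
  [[0,0,0],[0,0,0.015],0.1],
  [[0,0,0],[0,0,0],0.1],
  [[0,0,0],[0,0,0],0.1],
])

```text
t: 27.45
position: [0.5292, -0.2745, 0.2349]
ee_rot: [-180.0, -0.0, 95.7]
wrist_force: [-0.2, 0.1, -1.1]
finger_gap: 0.0258
```

Run:
```python
from h import *
from plant import *
f=grab_frame("wrist"); np.savez("pics/w20.npz",**f); cv2.imwrite("pics/w20.png",f["frame"][:,:,::-1])
s=read_state(); p,e=s["position"],s["ee_rot"]; print(p,e,s["wrist_force"])
M=rot(e); print("delta",M.T@(np.array([.5283,-.278,.1912])-p))
o=[]
for r in (4,20,40,60,80,100,120,140,160,180):
    z=f["depth"][r,240:275]; k=(z>0)&(z<z[z>0].min()+.006); u=np.arange(240,275)[k].mean()
    o.append(M.T@(f["position"]+ray(f,[(u,r)])[0]*z[k].min()-p))
o=np.array(o); print(o.round(4)[[0,3,6,9]].tolist(),np.polyfit(o[:,0],o[:,1],1),np.polyfit(o[:,0],o[:,2],1))
g=grab_frame("side"); np.savez("pics/s20.npz",**g); crop(g,200,200,400,350,"pics/s20.png",4)
```

```text
[ 0.52967799 -0.27464843  0.23582734] [1.79936871e+02 3.84261505e-02 9.57689820e+01] [ 0.1531779  -0.3691024  -1.85948504]
delta [-0.00316616 -0.00175707  0.04462756]
[[0.1124, -0.0011, 0.1703], [0.0914, -0.0013, 0.1708], [0.0665, -0.0013, 0.1704], [0.0388, -0.0013, 0.1708]] [ 0.00236792 -0.00150084] [-0.00456767  0.17080664]
```

View pics/s20.png

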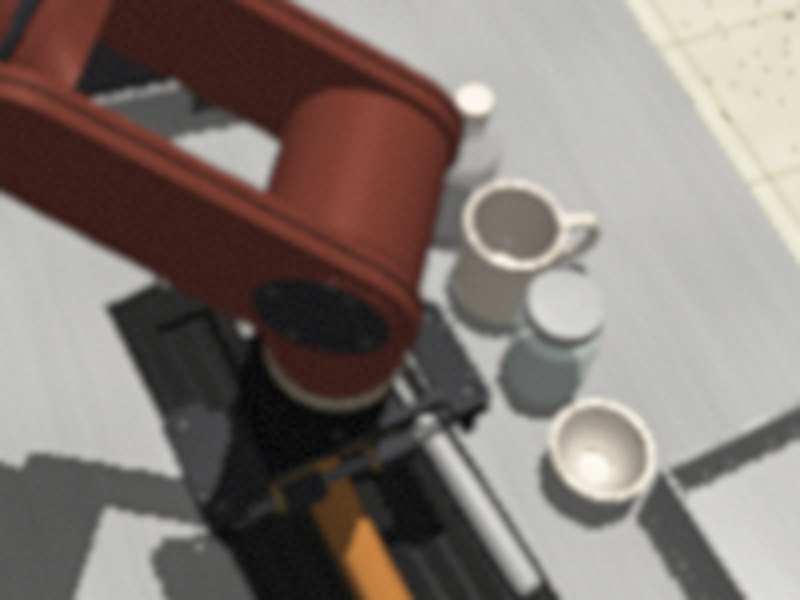

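The pole is still level in the grip (slope under 0.3°) over its old place on the mat, and the bottle, mug, jar, dish and spoon are untouched. I'll lower it.

Call:
arm_command([
  [[0,0,0],[-0.003,-0.001,0.012],0.1],
  [[0,0,0],[0,0,0.014],0.1],
  [[0,0,0],[0,0,0.009],0.1],
  [[0,0,0],[0,0,0.004],0.1],
  [[0,0,0],[0,0,0.002],0.1],
  [[0,0,0],[0,0,0.001],0.1],
  [[0,0,0],[0,0,0],0.1],
  [[0,0,0],[0,0,0],0.1],
])

```text
t: 28.35
position: [0.5286, -0.2786, 0.1932]
ee_rot: [180.0, 0.0, 95.7]
wrist_force: [-0.4, -0.5, -2.3]
finger_gap: 0.0262
```

```bash
python3 st.py
```

```text
t 28.35 TCPz 0.1932 [1.7996e+02 3.0000e-02 9.5730e+01] F hood [-0.57  0.29 -2.31] T hood [0.083 0.039 0.017] bend rel mm [-471.1  -29.2 -293.9] gap 0.0262
```

Call:
arm_command([
  [[0,0,0],[0,0,0.001],0.1],
  [[0,0,0],[0,0,0.0008],0.1],
  [[0,0,0],[0,0,0],0.1],
  [[0,0,0],[0,0,0],0.1],
])

```text
t: 28.75
position: [0.5285, -0.2785, 0.1912]
ee_rot: [180.0, 0.0, 95.7]
wrist_force: [-0.5, -0.3, -1.3]
finger_gap: 0.026
```

```bash
python3 st.py
```

```text
t 28.75 TCPz 0.1912 [1.7997e+02 2.0000e-02 9.5730e+01] F hood [-0.31  0.48 -1.35] T hood [ 0.069  0.072 -0.077] bend rel mm [-471.1  -29.  -295.8] gap 0.026
```

Call:
arm_command([
  [[0,0,0],[0,0,0.0005],0.1],
  [[0,0,0],[0,0,0],0.1],
  [[0,0,0],[0,0,0],0.32],
  [[0,0,0],[0,0,0],0.4],
  [[0,0,0],[0,0,0],0.55],
  [[0,0,0],[0,0,0],0.55],
  [[0,0,0],[0,0,0],0.55],
  [[0,0,0],[0,0,-0.005],0.55],
  [[0,0,0],[0,0,-0.015],0.55],
  [[0,0,0],[0,0,-0.025],0.55],
  [[0,0,0],[0,0,-0.03],0.55],
  [[0,0,0],[0,0,0],0.55],
])

```text
t: 29.95
position: [0.5303, -0.2797, 0.2719]
ee_rot: [179.6, 0.4, 95.7]
wrist_force: [0.9, 0.1, 0.6]
finger_gap: 0.0476
```

Call:
arm_command([
  [[0,0,0],[0,0,-0.03],0.55],
  [[0,0,0],[0,0,-0.04],0.55],
  [[0,0,0],[0,0,-0.04],0.55],
  [[0,0,0],[-0.03,-0.03,-0.02],0.55],
  [[0,0,0],[-0.03,-0.03,0],0.55],
  [[0,0,0],[-0.03,-0.03,0],0.55],
  [[0,0,0],[-0.02,-0.03,0],0.55],
  [[0,0,0],[0,-0.02,0],0.55],
  [[0,0,0],[0,0,0],0.55],
  [[0,0,0],[0,0,0],0.55],
  [[0,0,0],[0,0,0],0.55],
])

```text
t: 31.05
position: [0.4008, -0.4014, 0.3958]
ee_rot: [180.0, 0.0, 95.8]
wrist_force: [1.6, 0.8, -0.3]
finger_gap: 0.0474
```

Run:
```python
from h import *
from plant import *
import door
s=read_state(); print(s["t"],s["position"],s["wrist_force"],np.abs(s["qd"]).max(),s["finger_gap"])
for n in("scene","side"):
    f=grab_frame(n); np.savez(f"pics/{n}_end.npz",**f); cv2.imwrite(f"pics/{n}_end.png",f["frame"][:,:,::-1])
    if n=="scene": print("DOOR",door.angle(f)); 
    hsv=cv2.cvtColor(f["frame"],cv2.COLOR_RGB2HSV); m=cv2.inRange(hsv,(3,120,70),(22,255,255))
    if n=="scene": m[:170]=0;m[195:]=0;m[:,:145]=0;m[:,215:]=0
    else: m[:250]=0;m[:,:240]=0
    cs,_=cv2.findContours(m,0,1)
    if cs:
        k=max(cs,key=cv2.contourArea); print(n,cv2.contourArea(k),cv2.boundingRect(k),cv2.minAreaRect(plane(f,k.reshape(-1,2),.024)[:,:2].astype(np.float32)*1000))
```

```text
31.05 [ 0.40080355 -0.40136196  0.39576704] [ 1.61356088  0.78355814 -0.29519061] 0.60582864580703 0.04743022176732399
DOOR {'n': 2226, 'med': 1.355768650721999, 'slope': 1.4016954638712318, 'off': -5.471043325883433}
scene 225.5 (153, 175, 46, 13) ((535.9418334960938, -363.09759521484375), (29.5997371673584, 194.5813751220703), 6.132321834564209)
side 2574.0 (240, 250, 51, 90) ((527.224853515625, -175.57919311523438), (269.71649169921875, 146.98025512695312), 72.74903869628906)
```

View pics/scene_end.png

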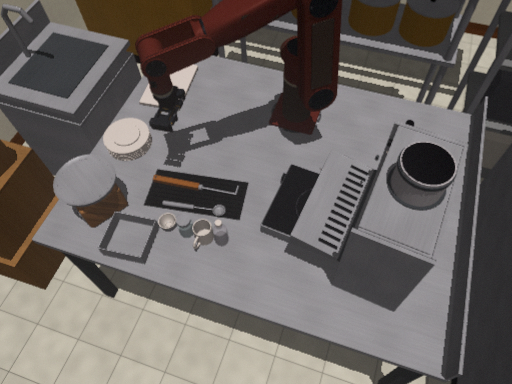

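View pics/side_end.png

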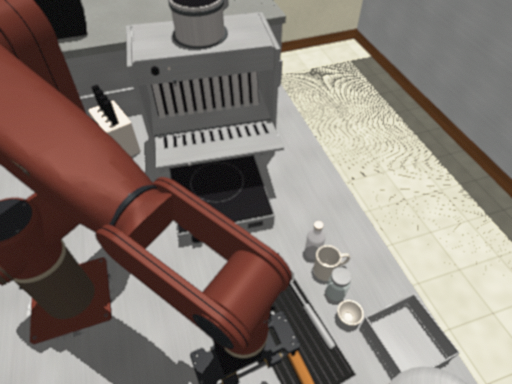

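The final views show the door open and level, the pole flat on the mat at about (153–238, 175–193) in the scene view, and the small items in place. I'll check that the orange bottle near the start pose is undisturbed, since the arm hides it in the side view.

Run:
```python
from h import *
s=load("pics/side0.npz"); c=load("pics/scene_end.npz"); c0=load("pics/scene0.npz")
p=plane(s,[(101,175)],0)[0]; print(p, proj(c,[p,p+[0,0,.15],p+[0,0,.22]]))
print([round(float(x),3) for x in s["depth"][[150,130],[92,82]]], proj(s,[p]))
crop(c,330,80,450,170,"pics/bot.png",6)
# pole hook heights / flatness and mat
print(deproj(c,[(160,180),(175,183),(190,186),(215,190),(230,192)]).round(3))
d=np.abs(c["frame"].astype(int)-c0["frame"]).sum(2); print("diff near small items",[int((d[205:260,155:235]>60).sum())])
```

```text
[0.11489004 0.45865509 0.        ] [[389.19438561 156.73397999]
 [398.1105346  134.72533486]
 [402.73999195 123.29953803]]
[1.291, 1.24] [[101. 175.]]
[[ 0.554 -0.424  0.028]
 [ 0.548 -0.358  0.028]
 [ 0.542 -0.293  0.028]
 [ 0.524 -0.19   0.022]
 [ 0.504 -0.133  0.004]]
diff near small items [0]
```

View pics/bot.png

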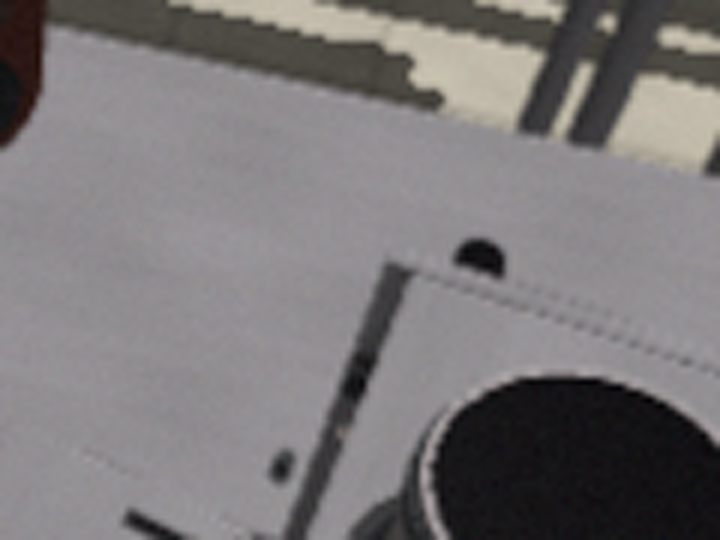

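Run:
```python
from h import *
a=load("pics/side0.npz");b=load("pics/side_end.npz")
A=a["frame"][70:200,40:170,::-1];B=b["frame"][70:200,40:170,::-1]
cv2.imwrite("pics/cmp.png",cv2.resize(np.hstack([A,B]),None,fx=3,fy=3,interpolation=cv2.INTER_CUBIC))
```

```text
(no output)
```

View pics/cmp.png

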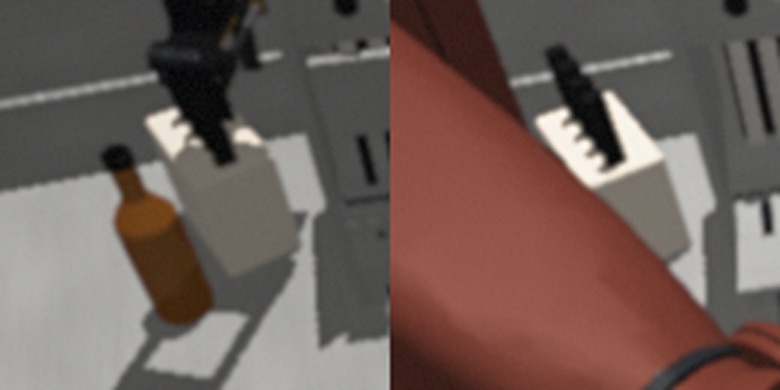

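The bottle's spot is just behind the arm in the last view. The side frame from t=9 s, after the arm had left that area, will settle it.

Run:
```python
from h import *
a=load("pics/side0.npz")["frame"]
for n in("s4","s20"):
    b=load(f"pics/{n}.npz")["frame"]
    d=np.abs(a.astype(int)-b).sum(2)[120:180,76:110]; print(n,(d>60).mean().round(2), b[155,95],a[155,95])
```

```text
s4 0.07 [75 46 19] [74 46 24]
s20 0.63 [83 44 37] [74 46 24]
```

The bottle is unmoved. The door is on its stop, the pole is on the mat and the gripper is clear, so I'm handing in.

```bash
python3 -c "
from plant import *
print(hand_in())"
```

```text
the job is handed in; nothing more can be done
None
```

The filter door is fully open on its stop and the hook pole is back flat on the mat. I handed the job in at about 31 s.

- **Hooking:** I found the eye with the cameras, then felt for its upper bar at about 1.6 N. The pin went through with no side force.
- **Opening:** The catch gave at about 7 N (highest reading), and I lowered the door on the hook along its arc with only a few newtons on the hook. The door settled on its stop without a bump in the readings.
- **Putting the pole back:** The pin came out of the eye with no force, and I laid the pole down within 2 mm of where it had been.

**Last checks:**
- The door measured 1.40 rad and did not move after I unhooked it.
- The handle height fits the pole lying flat on the mat (28 mm read, 30 mm expected, within calibration error).
- The dish, jar, mug and bottle beyond the mat showed no pixel change, and the spoon looked in place.
- The gripper was clear of everything.

**Less certain:** The arm hid the orange bottle beside the hood in the last side view. It was unmoved in the 9 s picture, and the arm did not go near it after that.

While lowering, the hook pushed on the eye by roughly 1 to 1.7 N along the door, because my first estimate of the eye's distance from the hinge was 1–2 mm short. I corrected it on the way down.

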